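# Slip a size divider into a sprung row of painting panels

## Task

Take the tall plywood divider out of the slotted stand, ease the row of panels in the sprung rack apart where the small ones meet the large ones, and slide the divider down between them to the deck. Then shift it, row and all, towards the small panels until its tongue drops into the mortise hidden in the deck, press it fully home and let go, so that it stands upright with the row closed on it. Go gently and by feel, as panels, divider and rack bruise under hard pushes; keep every panel standing in its order and leave the other things where they are.

Things in the scene. Friction and masses are not known exactly. Their poses are not given: they have to be found in the camera images.
- divider: plywood divider, upright in a groove of the stand; 12 mm thick: tongue 50 wide and 10 high at the foot (its lowest 4 eased to 9 thick), board 90 wide above it up to 115, hand tab 46 wide up to 157; 95 g. Origin: centre of the tongue's underside; x along width, y through thickness, z up. Held at 140, fingertips stay over the large panels. Side load rocks it in the grip: the foot trails 1 to 4 mm
- stand: fixed dark wooden block 110 (x) x 140 (y) x 40 mm high with two sawn grooves along its x, floors 14 mm above the table. The divider stands in the groove at y = -35 mm (14.5 wide), a spare small panel in that at y = +35 mm. Origin: centre of its underside, z up
- rack: fixed rack, open at both x sides; origin on the table, z up; row along y, mid-width x = 0. Deck top z = 20 mm. From +70 towards -y, touching: small1-3 (76 high), large1-2 (102 high) to -30; seam to open at y = +10. The deck board is clamped differently each time: its mortise (58 in x, 15 in y, 11 deep, middle x = 0) lies under the small panels anywhere from y = +6 to +22; only a brass pin at either deck edge marks it
- large_end (a joint): travel of the sprung end board (110 mm high over the deck) behind large2 along the rack's -y, m; 0 at the start. Presses the row with 3.5 N + 120 N/m x travel, follows it back to below 0, hard stop at about 0.016. The divider needs 0.012 plus clearance to enter
- small_end (a joint): travel of the sprung end board behind small1 along the rack's +y, m; 0 at the start, where it rests on a stop and so does not follow when the large panels are pushed away. Yields when the row is pushed to +y: 5.5 N + 80 N/m x travel, hard stop at about 0.024
- small1: varnished birch painting panel standing on edge in the rack, 76 x 76 mm, 20 thick, about 45 g. Origin: centre of its underside; x along its width, y through its thickness, z up, set like the rack's axes. Against the small end board
- small2: varnished birch painting panel standing on edge in the rack, 76 x 76 mm, 20 thick, about 45 g. Origin: centre of its underside; x along its width, y through its thickness, z up, set like the rack's axes. The middle small one
- small3: varnished birch painting panel standing on edge in the rack, 76 x 76 mm, 20 thick, about 45 g. Origin: centre of its underside; x along its width, y through its thickness, z up, set like the rack's axes. The last small one; its -y face is one side of the seam. Pushes or presses above 20 N bruise panels, above 24 N the rack
- large1: varnished birch painting panel standing on edge in the rack, 102 x 102 mm, 20 thick, about 70 g. Origin: centre of its underside; x along its width, y through its thickness, z up, set like the rack's axes. The first large one; its +y face is the other side of the seam and stands bare for 26 mm above the small ones' tops, where the divider can push it. Bruised above 20 N
- large2: varnished birch painting panel standing on edge in the rack, 102 x 102 mm, 20 thick, about 70 g. Origin: centre of its underside; x along its width, y through its thickness, z up, set like the rack's axes. Against the large end board
- spare_panel: a spare small panel (76 x 76 x 20 mm) standing in the other groove of the stand, to be left there. Origin: centre of its underside
- hammer: hammer lying on the table, 260 mm long, to be left alone. Origin: under the middle of its length
- mug: white mug, 82 mm across and 95 mm high, to be left alone. Origin: centre of its foot
- can: plain drinks can, 66 mm across and 122 mm high, to be left alone. Origin: centre of its underside
- marker: marker pen lying on the table, 134 mm long, to be left alone. Origin: under its middle
- scissors: scissors lying on the table, about 190 mm long, to be left alone. Origin: near the pivot, on the table
Not all that is in view belongs to the job. Leave any blue or green look-alike of the small3 alone. What is shaped like the large2 but pink or purple is not meant.

How it is judged:
On the way, in this order (a step that is already met when the one before it is completed fails the run):
1. the divider is lifted clear of the stand (z of divider in the frame of stand above 0.045 m), for 0.1 s.
2. the row is open and the divider's foot has entered between small3 and large1 (y of large1 in the frame of small3 below -0.03 m and z of divider in the frame of rack below 0.086 m and y of divider in the frame of small3 between -0.024 and -0.01 m), for 0.05 s.
At the end, for the whole second after the job is handed in: Divider at rest with its tongue in the deck's mortise, fully home within 3 mm, between small3 and large1, which touch it or nearly (to 5 mm), upright and square to 0.08 rad, 12 mm across. Panels in order and closed up (to 5 mm), on the deck (3 mm), upright (0.08 rad), 15 mm across (x of divider in the frame of rack between -0.012 and 0.012 m and z of divider in the frame of rack below 0.013 m and angle between each of divider, small1, small2, small3, large1, large2's own z axis and vertical below 0.08 rad and angle between the y axis of divider and the y axis of rack, either way round below 0.08 rad and y of divider in the frame of small3 between -0.021 and -0.012 m and y of large1 in the frame of small3 between -0.038 and -0.028 m and y of small2 in the frame of small3 between 0.016 and 0.025 m and y of small1 in the frame of small2 between 0.016 and 0.025 m and y of large2 in the frame of large1 between -0.025 and -0.016 m and linear speed of divider below 0.01 m/s and x of small1 in the frame of rack between -0.015 and 0.015 m and z of each of small1, small2, small3, large1, large2 in the frame of rack below 0.023 m and x of small2 in the frame of rack between -0.015 and 0.015 m and x of small3 in the frame of rack between -0.015 and 0.015 m and x of large1 in the frame of rack between -0.015 and 0.015 m and x of large2 in the frame of rack between -0.015 and 0.015 m).
It fails at once if the divider or the fingers push or press on a panel with more than 20 N (contact force between any of divider, the fingers and small3 above 20 N or contact force between any of divider, the fingers and large1 above 20 N or contact force between any of divider, the fingers and small2 above 20 N or contact force between any of divider, the fingers and large2 above 20 N or contact force between the fingers and small1 above 20 N).
It fails at once if the divider is pushed or pressed on the rack with more than 24 N (contact force between divider and rack above 24 N).
It fails at once if a panel of the row is tipped by more than 0.35 rad or lifted by more than 20 mm (angle between any of small1, small2, small3, large1, large2's own z axis and vertical above 0.35 rad or z of any of small1, small2, small3, large1, large2 in the frame of rack above 0.04 m).
It fails at once if a bystander (spare panel, hammer, mug, can, marker, scissors) is moved by more than 25 mm (distance of any of spare_panel, hammer, mug, can, marker, scissors from where it was at the start of the episode above 0.025 m).
It also fails if it takes over 69 s, if anything falls off the work surface, if the arm or the gripper's body presses on something with over 40 N, if the wrist force passes 120 N, or if a joint passes its speed limit or range.

## Robot

A 6-joint arm with a two-finger parallel gripper is mounted at the origin on the work surface. World frame = base frame: x ahead of the robot, y to its left, z up, the work surface at z = 0. Lengths are in m, angles in rad, forces in N, time in s.
With the tool pointing down it reaches from about 0.3 to 0.85 m from the base axis. Payload 4.2 kg.
Tool frame: the origin (TCP) lies midway between the tips of the shut fingers; the grasp point (between the pads) lies 19 mm behind it; y points along the fingers, x is the direction in which the jaws open and shut, and the axes are right-handed (so a half turn about y gives the same grasp; the last joint's range is limited). The gripper opens to 91 mm and grips with 3 to 60 N. Pads are 32 mm wide; open, the fingers measure 118 mm over their backs; the gripper's body (76 mm by 178 mm) begins 60 mm behind the grasp point.
Start: joints at [1.157, 0.32, 1.565, -0, 1.257, -0.02], TCP at [0.221, 0.531, 0.214] pointing down, gripper open.
Joint ranges: [-3.11, 3.11], [-0.84, 2.01], [0.21, 2.61], [-1.34, 4.49], [0.05, 2.63], [-2.56, 2.56]. Speed limits (rad/s): [2.57, 2.57, 3.14, 3.14, 3.14, 3.14].

## Interface

Orientations are given as a rotation vector (axis times angle).
In Python, from rig import robot, viewer, workorder, spotter gives the robot as it stands. The module is installed in compiled form; this text tells all that it offers.
- The arm moves only by the shell command python3 -m crank 'ROWS' [OPENING] [FORCE]. ROWS is JSON, one flat list of numbers, 4 for each row, row after row: the shift along the tool's x, y, z in cm, then the turn about the tool's y in rad. In form: [dx, dy, dz, twist, dx, dy, dz, twist, ...]. A call has exactly 10 rows; each row shifts and turns the commanded pose from where the row before left it, along the tool's axes as they then stand; what a row does not reach is not made up. A row lasts 1/8 s, in which the tool goes at most 62.5 mm and 10.7 degrees, less where a joint would pass 70% of its speed; a pose out of reach is approached as far as the arm can. A call is refused whole if a number of a shift passes 6.25 or a number of a turn 0.188, either way. A call with a gripper value outside its range is refused whole. OPENING is the closure, from 0 (fully open) to 1 (shut), set as the call begins (- or left out, the last holds). The fingers move at their own pace and stop on an object; FORCE is the grip in N (left out, the last holds). Time passes only in rows, so rows that do not move let the fingers close, or fill a call up. It gives the time, the measured TCP pose, the force and the opening at its end, in the units of the state.
- robot.observe(): the state, without advancing time (a new reading comes with each control period).
- viewer.snapshot(name): name is "scene" or "side" or "wrist"; returns the picture (384x512x3 uint8, red, green, blue); there is no depth.
- viewer.calibration(name): a dict with "vfov" (degrees; the focal length in pixels is half the picture's height over the tangent of half this angle, whatever the lens; pixels are square), "cx", "cy" (the principal point, pixels), "k1" (the pictures are not rectified: a ray, as slopes to the right and down, at radius r is drawn at 1 + k1 r^2 times it, then the intrinsics apply), "world_from_camera" (4x4, takes a point from camera to world coordinates). Camera axes: x right, y down, z forward; pixel columns grow to the right and rows downward; lengths in m; the calibration is good to about 2 mm. A picture is of the moment at which its call begins: read the wrist's pose just before it. calibration takes no time and is no camera call; for the wrist camera it gives the pose at the moment of the call.
- workorder.finish_job(): hands the job in, once; it reports no verdict.
Trained networks look in the newest picture that a camera, given by its name, has taken for a name from the list of things; names that differ only in an ending like _2 or _b are one class to them, and where a whole thing is asked for, a point or a joint stands for the part that bears it (a point fixed in the world has none). Each returns a list of dicts, best first, with "score" (0 to 1); they miss things now and then, are a little off and sometimes report something else, mostly with a low value. They report only what shows in the picture. A call takes as long as a camera call. They do not tell look-alikes from the thing itself.
- spotter.spot_in(camera, target): "rect" ([left, top, right, bottom] in pixels, round what is visible of it).
- spotter.masks_of(camera, target): "mask" (384x512 bool, what is visible of it) and "rect" ([left, top, right, bottom] in pixels, round what is visible of it).
The state is a dict: "t": time; "joint_pos": joint angles; "joint_velocities": joint speeds; "effort": joint torques, N m; "position": TCP position; "ee_rot": TCP orientation; "ft_force": force on the tool from outside, world axes, zero at the start; "ft_torque": the same for the moment, N m; "grip_width": opening from 0.0 (shut) to 1.0 (fully open).
Only numpy, scipy, OpenCV 4.12 (cv2) and the standard library are available. Lean on these libraries where they do the work, as an engineer would, in place of code of your own. Each camera call takes 0.05 s, during which the arm holds its last target.

## Working session

There is one attempt and no reset: what is moved stays moved. The work goes in short steps, Python scripts to look and compute and a shell command to move; the robot and the scene stay as the last step left them, time stands still between calls to the robot, and variables do not carry over. Pictures are saved under pics/ and viewed, and the job is handed in when it is done.

```bash
mkdir -p pics
cat > h.py <<'E'
import numpy as np, cv2
from rig import robot, viewer, workorder, spotter
def snap(n,f):
    im=viewer.snapshot(n); cv2.imwrite('pics/'+f,cv2.cvtColor(im,cv2.COLOR_RGB2BGR)); return im
E
python3 - <<'E'
from h import *
print(robot.observe())
for n in('scene','side','wrist'):
    snap(n,n+'0.png'); c=viewer.calibration(n); print(n,{k:(np.round(v,4).tolist() if k=='world_from_camera' else v) for k,v in c.items()})
E
```

```text
{'t': 0.0, 'joint_pos': array([ 1.15700190e+00,  3.20306796e-01,  1.56566506e+00, -1.38940715e-05,
        1.25739466e+00, -1.99950064e-02]), 'joint_velocities': array([-1.55349826e-03, -6.64459925e-04, -2.11731940e-04,  2.02917499e-04,
        1.05563892e-03, -9.98693270e-05]), 'effort': array([-1.06689797e-03, -4.12469172e+01, -2.31967092e+01,  7.25403079e-02,
        4.59015893e-02, -1.46850643e-04]), 'position': array([0.22042713, 0.53053033, 0.21311715]), 'ee_rot': array([-1.37113785, -0.91332187,  0.9157729 ]), 'ft_force': array([0.51526896, 0.09586221, 0.19973567]), 'ft_torque': array([-0.02005698, -0.00237458, -0.0303707 ]), 'grip_width': 1.0006799506314132}
scene {'vfov': 43.853031426341644, 'cx': 255.75205387131578, 'cy': 194.96866041422078, 'k1': 0.06371061797635845, 'world_from_camera': [[0.2171, 0.6379, -0.7389, 1.5669], [0.9761, -0.1375, 0.1681, -0.362], [0.0056, -0.7578, -0.6525, 0.9677], [0.0, 0.0, 0.0, 1.0]]}
side {'vfov': 47.46866686990302, 'cx': 258.16305204017095, 'cy': 185.5885126846895, 'k1': -0.12584649009210694, 'world_from_camera': [[-0.9415, -0.2019, 0.2698, 0.1504], [-0.3364, 0.6074, -0.7196, 0.8535], [-0.0186, -0.7683, -0.6398, 0.9003], [0.0, 0.0, 0.0, 1.0]]}
wrist {'vfov': 67.94405272753862, 'cx': 253.01159823315322, 'cy': 191.7363047183692, 'k1': -0.061741685920327964, 'world_from_camera': [[0.3833, 0.8935, 0.2341, 0.155], [0.9236, -0.3702, -0.0992, 0.5596], [-0.002, 0.2543, -0.9671, 0.3839], [0.0, 0.0, 0.0, 1.0]]}
```

View pics/scene0.png

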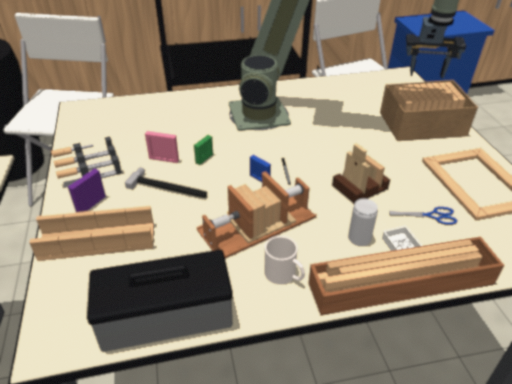

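View pics/side0.png

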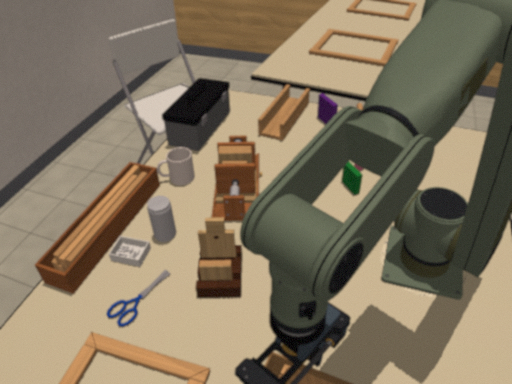

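View pics/wrist0.png

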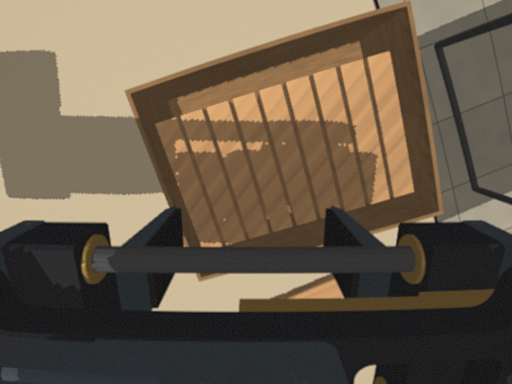

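```bash
cat >> h.py <<'E'
def K(c): 
    f=192/np.tan(np.radians(c['vfov'])/2); return f
def ray(c,u,v):
    f=K(c); xd=(u-c['cx'])/f; yd=(v-c['cy'])/f; rd=np.hypot(xd,yd); r=rd
    for _ in range(30): r=rd/(1+c['k1']*r*r)
    s=r/rd if rd>0 else 1
    d=np.array([xd*s,yd*s,1.]); M=np.array(c['world_from_camera'])
    return M[:3,3],M[:3,:3]@d
def onz(c,u,v,z):
    o,d=ray(c,u,v); return o+d*(z-o[2])/d[2]
def proj(c,P):
    M=np.array(c['world_from_camera']); P=np.atleast_2d(P); q=(P-M[:3,3])@M[:3,:3]; a=q[:,:2]/q[:,2:]
    r2=(a**2).sum(1,keepdims=True); a=a*(1+c['k1']*r2); return a*K(c)+[c['cx'],c['cy']]
def crop(f,x0,y0,x1,y1,s,out):
    im=cv2.imread('pics/'+f); cv2.imwrite('pics/'+out,cv2.resize(im[y0:y1,x0:x1],None,fx=s,fy=s,interpolation=cv2.INTER_CUBIC))
E
python3 - <<'E'
from h import *
crop('scene0.png',190,140,400,260,3.8,'s0c.png')
crop('side0.png',180,120,280,310,3,'d0c.png')
E
```

```text
(no output)
```

View pics/s0c.png

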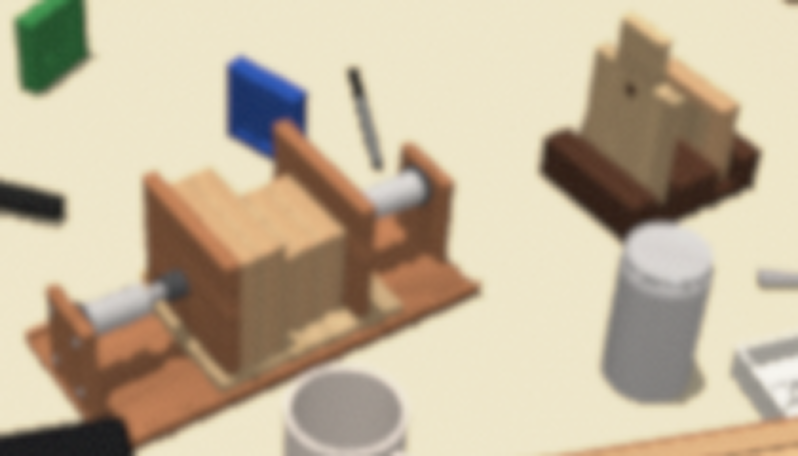

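View pics/d0c.png

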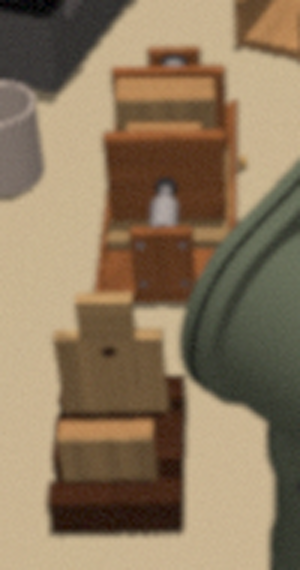

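Run:
```python
from h import *
S=viewer.calibration('scene'); D=viewer.calibration('side')
s=lambda x,y:(190+x/3.8,140+y/3.8); d=lambda x,y:(180+x/3,120+y/3)
p=lambda n,c,uv,z:print(n,np.round(onz(c,*uv,z),4))
p('tabtop sc',S,s(648,26),.171); p('tabtop sd',D,d(104,297),.171)
p('tab L',S,s(624,16),.171);p('tab R',S,s(668,42),.171)
p('tab sdL',D,d(78,297),.171);p('tab sdR',D,d(131,297),.171)
p('spare sdL',D,d(57,438),.09);p('spare sdR',D,d(154,438),.09)
p('large end board top far',S,s(150,176),.13);p('large end top near',S,s(240,268),.13)
p('small end board top far',S,s(280,124),.13);p('small end top near',S,s(372,215),.13)
p('small end sd L',D,d(105,138),.13);p('small end sd R',D,d(228,138),.13)
p('large end sd L',D,d(115,70),.13);p('large end sd R',D,d(224,70),.13)
p('pin',D,d(242,163),.02)
print(np.round(robot.observe()['ee_rot'],3))
```

```text
tabtop sc [0.5203 0.186  0.171 ]
tabtop sd [0.5149 0.1843 0.171 ]
tab L [0.5038 0.1731 0.171 ]
tab R [0.5431 0.1928 0.171 ]
tab sdL [0.5347 0.191  0.171 ]
tab sdR [0.4943 0.1773 0.171 ]
spare sdL [0.5253 0.2704 0.09  ]
spare sdR [0.4519 0.2449 0.09  ]
large end board top far [ 0.5675 -0.2088  0.13  ]
large end top near [ 0.6772 -0.1662  0.13  ]
small end board top far [ 0.5279 -0.1029  0.13  ]
small end top near [ 0.6429 -0.0633  0.13  ]
small end sd L [ 0.6253 -0.0574  0.13  ]
small end sd R [ 0.5112 -0.0949  0.13  ]
large end sd L [ 0.6635 -0.1685  0.13  ]
large end sd R [ 0.555  -0.2037  0.13  ]
pin [ 0.5331 -0.193   0.02  ]
[-1.371 -0.914  0.916]
```

```bash
cat >> h.py <<'E'
from scipy.spatial.transform import Rotation as Ro
def st():
    o=robot.observe(); R=Ro.from_rotvec(o['ee_rot']).as_matrix(); return o,R
def show():
    o,R=st(); print('t %.2f pos %s jaw-x yaw %.3f  approach %s F %s T %s grip %.3f q %s'%(o['t'],np.round(o['position'],4),np.arctan2(R[1,0],R[0,0]),np.round(R[:,1],3),np.round(o['ft_force'],2),np.round(o['ft_torque'],3),o['grip_width'],np.round(o['joint_pos'],2)))
def to(P,yaw=None):
    "total shift (cm) in tool axes after twist; twist needed for jaw x yaw"
    o,R=st(); a=0
    if yaw is not None:
        cur=np.arctan2(R[1,0],R[0,0]); d=(yaw-cur+np.pi/2)%np.pi-np.pi/2; a=-d  # y down
    R2=R@Ro.from_rotvec([0,a,0]).as_matrix()
    dl=np.array(P)-o['position']
    print('twist',round(a,3),'shift before twist cm',np.round(100*R.T@dl,2),'after twist',np.round(100*R2.T@dl,2))
E
python3 - <<'E'
from h import *
show(); o,R=st(); print(np.round(R,3))
c=viewer.calibration('wrist');M=np.array(c['world_from_camera'])
# camera in tool frame
print(np.round(R.T@(M[:3,3]-o['position']),3)); print(np.round(R.T@M[:3,:3],3))
to([0.52,0.19,0.32],0.35+np.pi/2)
E
```

```text
t 0.15 pos [0.2205 0.5306 0.2133] jaw-x yaw 1.177  approach [-0.001 -0.001 -1.   ] F [ 0.21  0.21 -0.04] T [-0.006 -0.015 -0.07 ] grip 1.000 q [ 1.16  0.32  1.57 -0.    1.26 -0.02]
[[ 0.384 -0.001 -0.923]
 [ 0.923 -0.001  0.384]
 [-0.001 -1.     0.   ]]
[ 0.001 -0.171  0.072]
[[ 1.     0.001 -0.   ]
 [ 0.001 -0.254  0.967]
 [ 0.    -0.967 -0.254]]
twist -0.744 shift before twist cm [-19.98 -10.64 -40.73] after twist [-42.28 -10.64 -16.45]
```

Run:
```python
from h import *
to([0.57,0.18,0.33],0.35+np.pi/2)
```

```text
twist -0.744 shift before twist cm [-18.99 -11.65 -45.73] after twist [-44.94 -11.65 -20.8 ]
```

```bash
python3 -m crank '[-2.5,-2.9,-4,-0.186, -2.5,-2.9,-4,-0.186, -2.5,-2.9,-4,-0.186, -2.5,-2.9,-4,-0.186, -4.8,0,-1.8,0, -4.8,0,-1.8,0, -4.8,0,-1.8,0, -4.8,0,-1.8,0, -4.8,0,-1.8,0, -4.8,0,-1.8,0]' 0 10
python3 - <<'E'
from h import *
show(); import json
c=viewer.calibration('wrist'); snap('wrist','w1.png'); np.save('w1.npy',c,allow_pickle=True); show()
E
```

```text
t: 1.4
position: [0.566, 0.181, 0.3297]
ee_rot: [-1.022, -1.462, 1.462]
ft_force: [0.9, 0.5, -0.1]
grip_width: 1.001
t 1.40 pos [0.566  0.181  0.3297] jaw-x yaw 1.921  approach [-0.  0. -1.] F [ 0.92  0.51 -0.11] T [ 0.08   0.022 -0.   ] grip 1.001 q [ 0.29  0.31  1.3   0.    1.54 -1.63]
t 1.45 pos [0.5699 0.1758 0.3289] jaw-x yaw 1.916  approach [ 0.003 -0.005 -1.   ] F [ 3.02 -3.88  0.61] T [-0.087 -0.13  -0.014] grip 1.000 q [ 0.28  0.31  1.3  -0.01  1.54 -1.63]
```

View pics/w1.png

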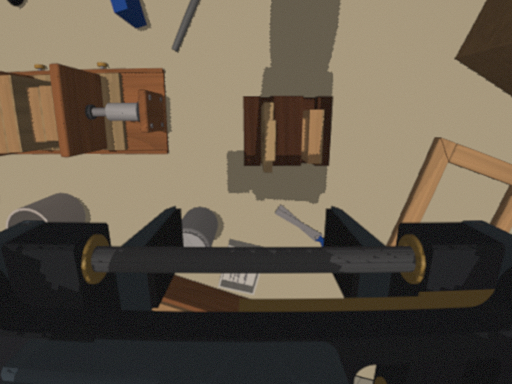

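Run:
```python
from h import *
show()
c=viewer.calibration('wrist'); snap('wrist','w2.png'); np.save('w2.npy',c,allow_pickle=True); show()
crop('w2.png',180,70,400,200,3.6,'w2c.png')
```

```text
t 1.45 pos [0.5699 0.1758 0.3289] jaw-x yaw 1.916  approach [ 0.003 -0.005 -1.   ] F [ 3.02 -3.88  0.61] T [-0.087 -0.13  -0.014] grip 1.000 q [ 0.28  0.31  1.3  -0.01  1.54 -1.63]
t 1.50 pos [0.5677 0.1786 0.3287] jaw-x yaw 1.916  approach [-0.    -0.002 -1.   ] F [-0.08  1.05 -0.15] T [ 0.111  0.025 -0.038] grip 1.003 q [ 0.29  0.31  1.3  -0.    1.54 -1.63]
```

View pics/w2c.png

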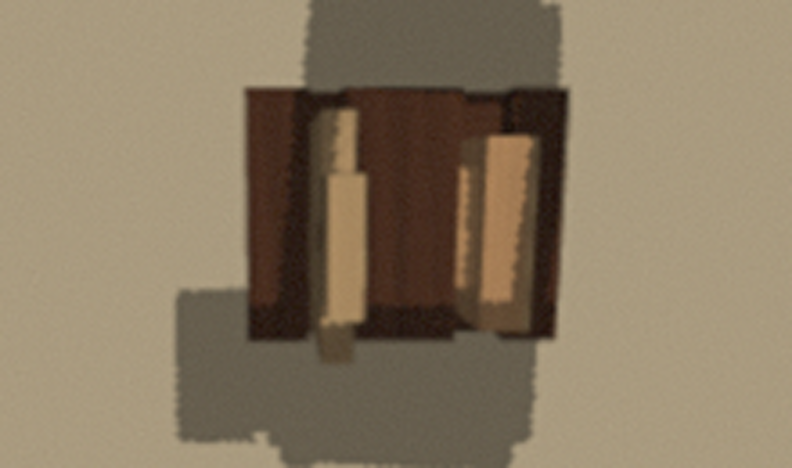

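Run:
```python
from h import *
c=np.load('w2.npy',allow_pickle=True).item()
f=lambda x,y,z:onz(c,180+x/3.6,70+y/3.6,z)
q=[f(x,y,.171) for x,y in((328,173),(367,173),(328,322),(367,322))]
print(np.round(q,4)); print(np.linalg.norm(q[1]-q[0]),np.linalg.norm(q[2]-q[0]),np.linalg.norm(q[3]-q[1]))
print('tab ctr',np.mean(q,0))
d=q[2]-q[0]; print('yaw',np.arctan2(d[1],d[0])); d=q[3]-q[1]; print('yaw',np.arctan2(d[1],d[0]))
t=[f(x,y,.04) for x,y in((246,90),(568,90),(249,339),(555,339))]
print(np.round(t,4)); ctr=np.mean(t,0); print('stand',ctr)
for a,b in((0,2),(1,3),(0,1),(2,3)): d=t[b]-t[a]; print(np.linalg.norm(d),np.arctan2(d[1],d[0]))
y=.345; print('divider from stand',ctr+(-.035)*np.array([-np.sin(y),np.cos(y),0]))
to([.60,-.12,.30],None)
```

```text
[[0.4975 0.1713 0.171 ]
 [0.4933 0.1827 0.171 ]
 [0.5411 0.1878 0.171 ]
 [0.5368 0.1996 0.171 ]]
0.012138275576561846 0.04667179254532795 0.04668561435656949
tab ctr [0.51718173 0.18534241 0.171     ]
yaw 0.3606835551372681
yaw 0.36948624401163305
[[0.4748 0.1331 0.04  ]
 [0.4272 0.2629 0.04  ]
 [0.5758 0.1705 0.04  ]
 [0.5285 0.3008 0.04  ]]
stand [0.50158789 0.21682588 0.04      ]
0.10774962406516583 0.35481909499405173
0.10813399410338133 0.3587454462164667
0.1382619167362189 1.922185493851564
0.13868832698997166 1.9194305502995432
divider from stand [0.51342477 0.18388824 0.04      ]
twist 0 shift before twist cm [-29.19   2.94   7.06] after twist [-29.19   2.94   7.06]
```

```bash
python3 - <<'E'
from h import *
to([.675,-.1,.28],None)
E
python3 -m crank '[-5,0.8,1.0,0, -5,0.8,1.0,0, -5,0.8,0,0, -5,0.8,0,0, -5,0.8,-1,0, -4,0.5,-1,0, 0,0,0,0, 0,0,0,0, 0,0,0,0, 0,0,0,0]'
python3 - <<'E'
from h import *
show()
c=viewer.calibration('wrist'); snap('wrist','w3.png'); np.save('w3.npy',c,allow_pickle=True); show()
E
```

```text
twist 0 shift before twist cm [-29.84   4.93  -0.68] after twist [-29.84   4.93  -0.68]
t: 2.75
position: [0.6644, -0.0889, 0.2856]
ee_rot: [-1.022, -1.464, 1.463]
ft_force: [-0.7, -0.2, 0.6]
grip_width: 1.003
t 2.75 pos [ 0.6644 -0.0889  0.2856] jaw-x yaw 1.922  approach [ 0.001  0.    -1.   ] F [-0.74 -0.24  0.58] T [0.072 0.028 0.041] grip 1.003 q [-0.15  0.45  1.19  0.    1.5  -2.07]
t 2.80 pos [ 0.6644 -0.0891  0.2856] jaw-x yaw 1.922  approach [ 0.001  0.    -1.   ] F [-0.4  -0.48 -0.52] T [ 0.064  0.024 -0.01 ] grip 0.999 q [-0.15  0.45  1.19  0.    1.5  -2.07]
```

View pics/w3.png

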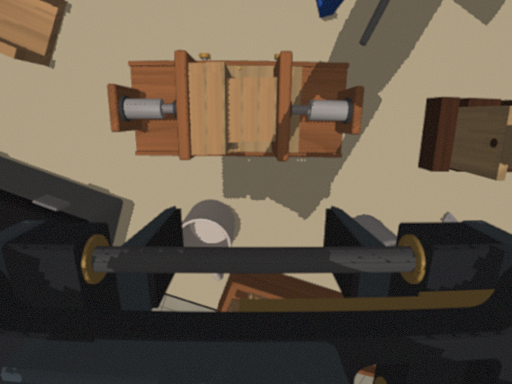

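Run:
```python
from h import *
crop('w3.png',100,40,370,170,2.96,'w3c.png')
crop('w3.png',160,40,310,100,5.3,'w3d.png')
```

```text
(no output)
```

View pics/w3c.png

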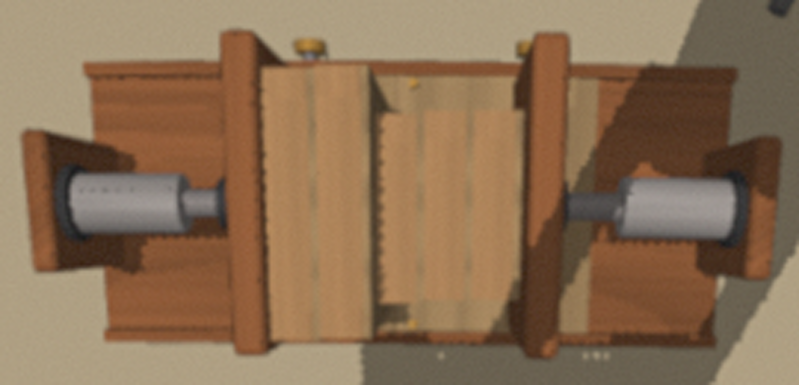

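View pics/w3d.png

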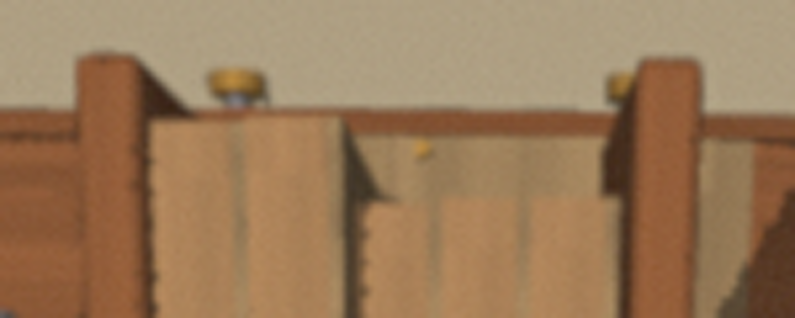

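Run:
```python
from h import *
c=np.load('w3.npy',allow_pickle=True).item()
f=lambda x,y,z:onz(c,100+x/2.96,40+y/2.96,z)
g=lambda x,y,z:onz(c,160+x/5.3,40+y/5.3,z)
yaw=.356; ex=np.array([np.cos(yaw),np.sin(yaw),0]); ey=np.array([-ex[1],ex[0],0])
A={'L1a':f(372,70,.122),'L1b':f(375,338,.122),'L2a':f(261,70,.122),'L2b':f(265,338,.122),
'S3a':f(380,112,.096),'S3b':f(382,298,.096),'S1a':f(524,112,.096),'S1b':f(522,298,.096),
'pin1':g(422,149,.02),'pin2':f(411,323,.02),
'LEa':f(222,34,.13),'LEb':f(236,352,.13),'LEa2':f(253,34,.13),'LEb2':f(265,352,.13),'SEa':f(535,36,.13),'SEb':f(527,356,.13),'SEa2':f(568,36,.13),'SEb2':f(555,356,.13)}
for k,v in A.items(): print(k,np.round(v,4),'along x %.4f y %.4f'%(v@ex,v@ey))
for a,b in(('L1a','L1b'),('L2a','L2b'),('S3a','S3b'),('S1a','S1b'),('pin1','pin2'),('LEa','LEb'),('LEa2','LEb2'),('SEa','SEb'),('SEa2','SEb2')):
  d=A[b]-A[a]; print(a,np.linalg.norm(d),np.arctan2(d[1],d[0]))
```

```text
L1a [ 0.5541 -0.1603  0.122 ] along x 0.4635 y -0.3434
L1b [ 0.6481 -0.1268  0.122 ] along x 0.5633 y -0.3447
L2a [ 0.568  -0.1993  0.122 ] along x 0.4629 y -0.3847
L2b [ 0.6631 -0.1679  0.122 ] along x 0.5630 y -0.3885
S3a [ 0.5648 -0.1558  0.096 ] along x 0.4751 y -0.3429
S3b [ 0.635  -0.1306  0.096 ] along x 0.5496 y -0.3437
S1a [ 0.5448 -0.1013  0.096 ] along x 0.4753 y -0.2848
S1b [ 0.6146 -0.0751  0.096 ] along x 0.5499 y -0.2845
pin1 [ 0.5397 -0.1542  0.02  ] along x 0.4522 y -0.3326
pin2 [ 0.6498 -0.1163  0.02  ] along x 0.5685 y -0.3355
LEa [ 0.5617 -0.2143  0.13  ] along x 0.4518 y -0.3966
LEb [ 0.6706 -0.1757  0.13  ] along x 0.5674 y -0.3984
LEa2 [ 0.5579 -0.2036  0.13  ] along x 0.4520 y -0.3853
LEb2 [ 0.6668 -0.165   0.13  ] along x 0.5674 y -0.3870
SEa [ 0.524 -0.108  0.13 ] along x 0.4535 y -0.2839
SEb [ 0.6331 -0.0686  0.13  ] along x 0.5695 y -0.2850
SEa2 [ 0.5198 -0.0969  0.13  ] along x 0.4535 y -0.2720
SEb2 [ 0.6293 -0.0584  0.13  ] along x 0.5695 y -0.2741
L1a 0.09980104446435152 0.3430542289059433
L2a 0.1001150845700899 0.3183715925026959
S3a 0.07457638669224648 0.34452604023924643
S1a 0.07456814094203602 0.3591032575913809
pin1 0.11640554006063751 0.33169942788131346
LEa 0.11561797462574853 0.34040093583255615
LEa2 0.11547884875306139 0.341480900903825
SEa 0.11601128196535317 0.3463065926903777
SEa2 0.11608625975848276 0.3379746179626107
```

Run:
```python
from h import *
to([.5172,.1852,.135],.351+np.pi/2)
```

```text
twist 0.0 shift before twist cm [30.82 15.05  4.4 ] after twist [30.82 15.05  4.41]
```

```bash
python3 -m crank '[5.1,1.2,0.7,0, 5.1,1.2,0.7,0, 5.1,1.2,0.7,0, 5.1,1.2,0.7,0, 5.1,1.2,0.7,0, 5.1,1.2,0.7,0, 0.2,0,0.2,0, 0,0,0,0, 0,0,0,0, 0,0,0,0]' 0.6 50
python3 - <<'E'
from h import *
show(); snap('scene','s4.png'); snap('side','d4.png'); snap('wrist','w4.png')
to([.5172,.1852,.135],.351+np.pi/2)
crop('d4.png',120,120,320,310,3,'d4c.png')
crop('s4.png',290,80,450,220,4,'s4c.png')
E
```

```text
t: 4.05
position: [0.5184, 0.1833, 0.2132]
ee_rot: [-1.024, -1.462, 1.461]
ft_force: [-0.1, -0.2, -0.1]
grip_width: 0.398
t 4.05 pos [0.5184 0.1833 0.2132] jaw-x yaw 1.919  approach [ 0.001  0.    -1.   ] F [-0.06 -0.19 -0.08] T [ 0.053 -0.028  0.024] grip 0.398 q [ 0.32  0.28  1.62 -0.    1.24 -1.6 ]
twist -0.002 shift before twist cm [0.18 7.8  0.03] after twist [0.18 7.8  0.03]
```

View pics/d4c.png

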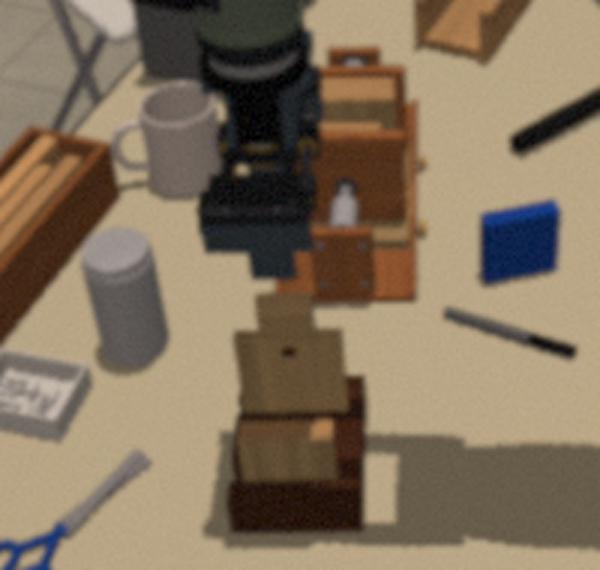

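View pics/s4c.png

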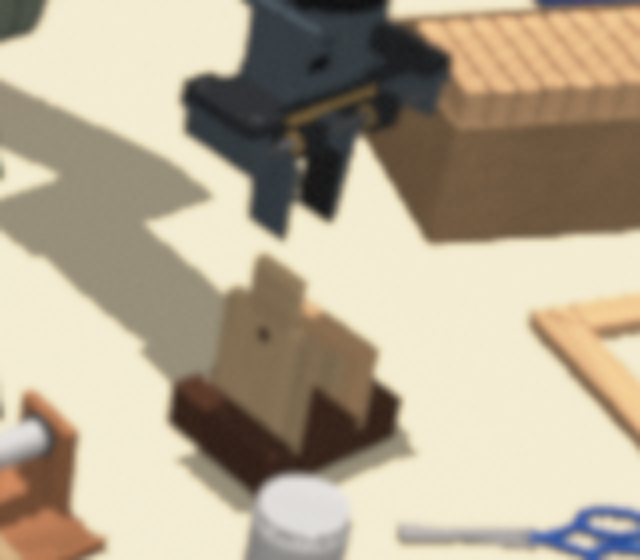

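View pics/w4.png

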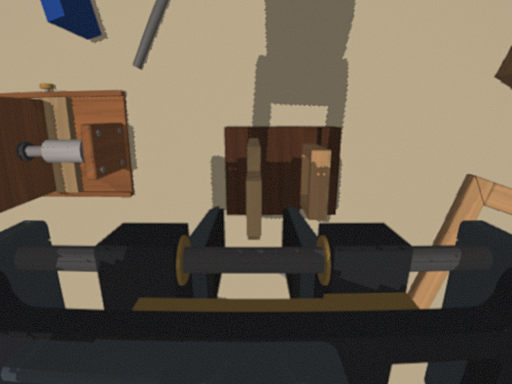

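```bash
python3 -m crank '[0.1,1.6,0,0, 0.05,1.6,0,0, 0,1.6,0,0, 0,1.6,0,0, 0,1.0,0,0, 0,0.4,0,0, 0,0,0,0, 0,0,0,0, 0,0,0,0, 0,0,0,0]'
python3 - <<'E'
from h import *
show(); snap('wrist','w5.png')
E
python3 -m crank '[0,0,0,0, 0,0,0,0, 0,0,0,0, 0,0,0,0, 0,0,0,0, 0,0,0,0, 0,0,0,0, 0,0,0,0, 0,0,0,0, 0,0,0,0]' 1 50
python3 - <<'E'
from h import *
show(); snap('wrist','w6.png'); snap('scene','s6.png')
crop('s6.png',290,80,450,220,4,'s6c.png')
E
```

```text
t: 5.45
position: [0.5174, 0.1856, 0.1353]
ee_rot: [-1.023, -1.463, 1.462]
ft_force: [-0.3, 0.1, -0.2]
grip_width: 0.401
t 5.45 pos [0.5174 0.1856 0.1353] jaw-x yaw 1.921  approach [ 0.001  0.    -1.   ] F [-0.34  0.12 -0.19] T [ 0.077  0.014 -0.039] grip 0.401 q [ 0.32  0.34  1.74  0.    1.06 -1.6 ]
t: 6.75
position: [0.5173, 0.1853, 0.1349]
ee_rot: [-1.023, -1.462, 1.463]
ft_force: [2.2, -3.7, -0.9]
grip_width: 0.126
t 6.75 pos [0.5173 0.1853 0.1349] jaw-x yaw 1.921  approach [ 0.    -0.001 -1.   ] F [ 2.22 -3.7  -0.87] T [-1.104 -0.454  0.142] grip 0.126 q [ 0.32  0.34  1.74 -0.    1.06 -1.6 ]
```

View pics/w6.png

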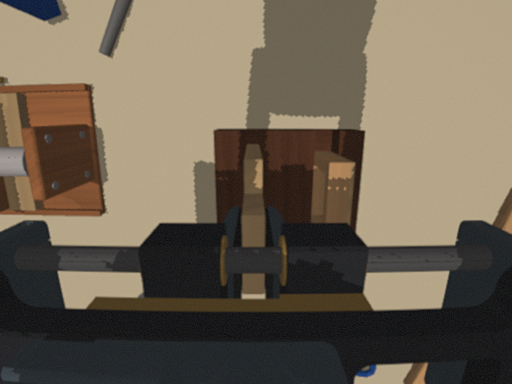

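View pics/s6c.png

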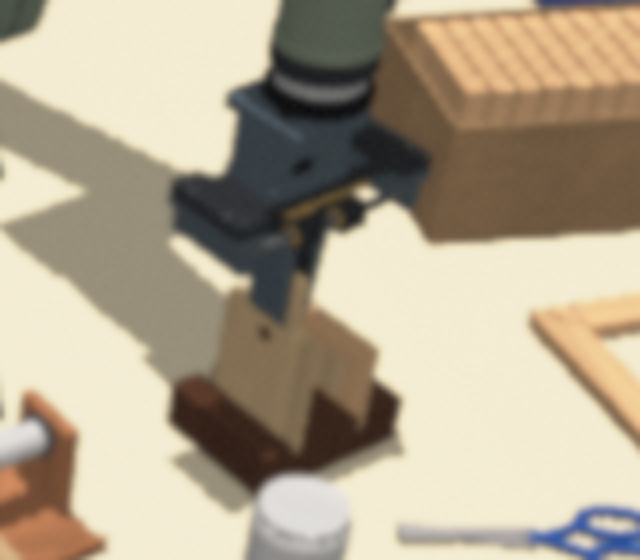

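```bash
python3 -m crank '[-0.05,0,0,0, -0.05,0,0,0, 0,0,0,0, 0,-0.3,0,0, 0,-0.7,0,0, 0,-1.2,0,0, 0,-1.6,0,0, 0,-1.6,0,0, 0,0,0,0, 0,0,0,0]'
python3 - <<'E'
from h import *
show(); snap('wrist','w7.png'); snap('scene','s7.png'); snap('side','d7.png')
crop('s7.png',290,80,450,220,4,'s7c.png')
crop('d7.png',120,120,320,310,3,'d7c.png')
E
```

```text
t: 8.1
position: [0.5172, 0.1847, 0.1888]
ee_rot: [-1.022, -1.462, 1.462]
ft_force: [0.7, 0.5, -0.4]
grip_width: 0.131
t 8.10 pos [0.5172 0.1847 0.1888] jaw-x yaw 1.921  approach [-0.  0. -1.] F [ 0.67  0.49 -0.37] T [ 0.046  0.026 -0.044] grip 0.131 q [ 0.32  0.3   1.66  0.    1.18 -1.6 ]
```

View pics/s7c.png

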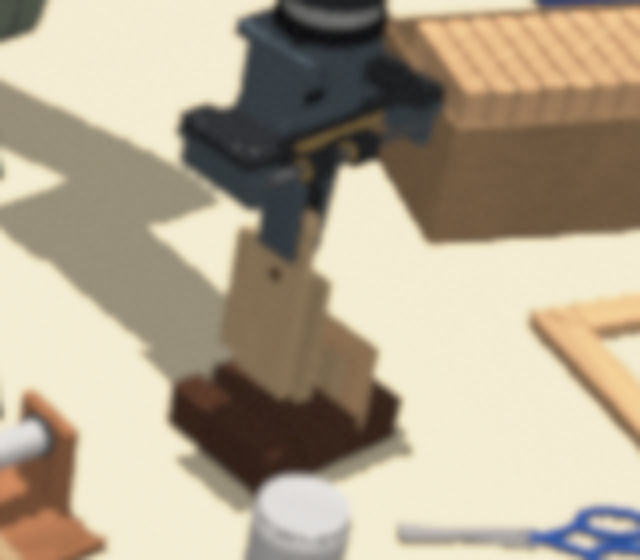

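View pics/d7c.png

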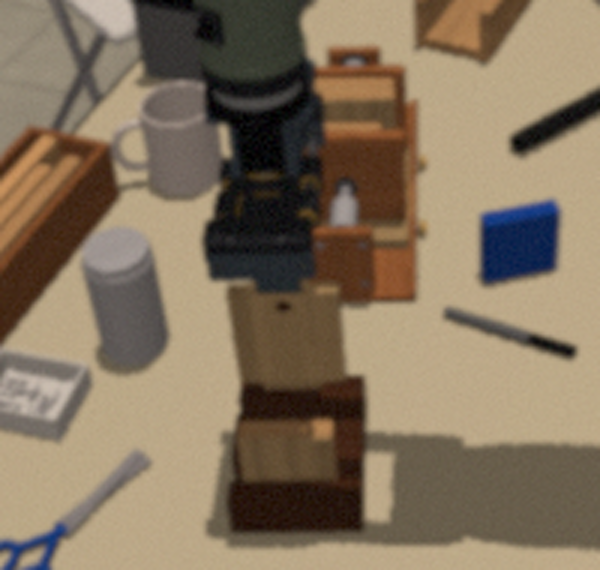

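View pics/w7.png

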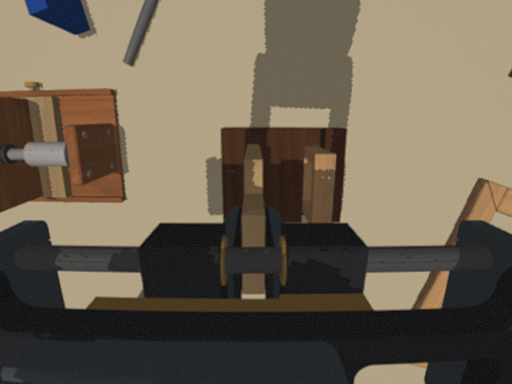

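Run:
```python
from h import *
c=viewer.calibration('wrist'); o,R=st()
crop('w7.png',200,130,310,310,3.3,'w7c.png')
f=.068
for n,u,v,z in(('board -x edge',254,146,.115),('tab -x',253,207,.157),('tab +x',253,293,.157)):
    p=onz(c,u,v,f+z); print(n,np.round(100*R.T@(p-o['position']),2))
```

```text
board -x edge [0.16 0.53 5.35]
tab -x [ 0.11 -3.67  2.77]
tab +x [ 0.11 -3.68 -2.1 ]
```

View pics/w7c.png

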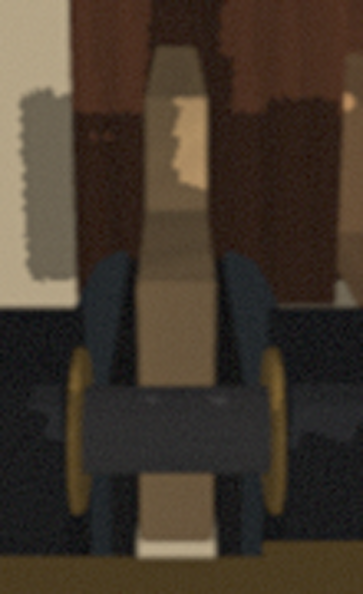

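Run:
```python
from h import *
c=viewer.calibration('wrist'); o,R=st()
f=.068
for n,u,v,z in(('board -x edge',254,158.8,.115),('tab base -x',254,194,.115),('tab -x',253,215.8,.157),('tab +x',253,293.6,.157),('tab +x',253,298.8,.157),('bottom -x',254,143.6,.01)):
    p=onz(c,u,v,f+z); print(n,np.round(100*R.T@(p-o['position']),2))
```

```text
board -x edge [0.16 0.53 4.56]
tab base -x [0.17 0.53 2.3 ]
tab -x [ 0.11 -3.67  2.32]
tab +x [ 0.11 -3.68 -2.14]
tab +x [ 0.11 -3.68 -2.47]
bottom -x [ 0.2  11.03  4.56]
```

Run:
```python
from h import *
to([.5946,-.1321,.265],.35+np.pi/2)
```

```text
twist 0.0 shift before twist cm [-32.4   -7.68   3.59] after twist [-32.4   -7.68   3.59]
```

```bash
python3 -m crank '[-1.5,-2.5,0.4,0, -3.5,-2.5,0.5,0, -5,-2.2,0.5,0, -5,-0.5,0.5,0, -5,0,0.5,0, -5,0,0.5,0, -4.4,0,0.4,0, -2.4,0,0.2,0, -0.6,0,0.1,0, 0,0,0,0]'
python3 - <<'E'
from h import *
show(); snap('wrist','w8.png'); snap('scene','s8.png'); snap('side','d8.png'); show()
crop('s8.png',180,110,340,250,4.2,'s8c.png')
crop('d8.png',160,60,300,230,3.5,'d8c.png')
to([.5946,-.1321,.265],.35+np.pi/2)
E
```

```text
t: 9.5
position: [0.5947, -0.1311, 0.2657]
ee_rot: [-1.021, -1.463, 1.462]
ft_force: [1.0, 0.1, 0.1]
grip_width: 0.127
t 9.50 pos [ 0.5947 -0.1311  0.2657] jaw-x yaw 1.921  approach [-0.001  0.001 -1.   ] F [0.97 0.07 0.07] T [ 0.077  0.043 -0.017] grip 0.127 q [-0.24  0.35  1.39  0.    1.4  -2.16]
t 9.65 pos [ 0.5947 -0.1306  0.2661] jaw-x yaw 1.923  approach [ 0.     0.001 -1.   ] F [-0.22 -0.29 -0.9 ] T [0.044 0.04  0.027] grip 0.134 q [-0.24  0.35  1.39  0.    1.4  -2.16]
twist 0.002 shift before twist cm [-0.14  0.11  0.06] after twist [-0.14  0.11  0.06]
```

View pics/s8c.png

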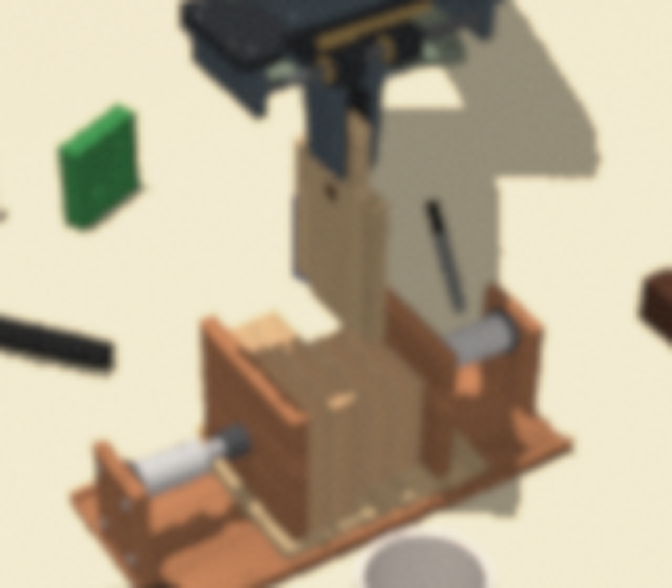

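View pics/d8c.png

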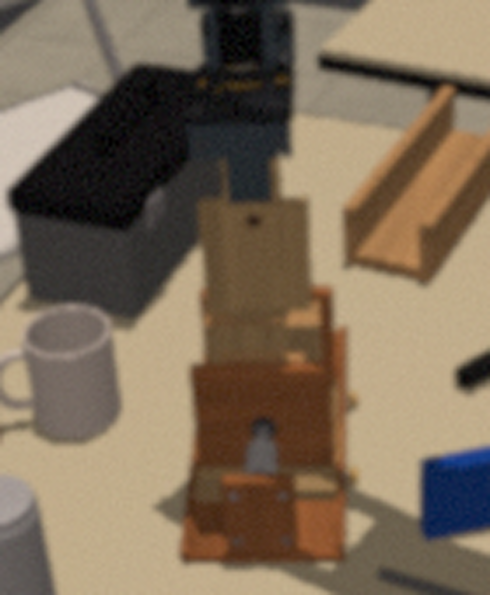

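View pics/w8.png

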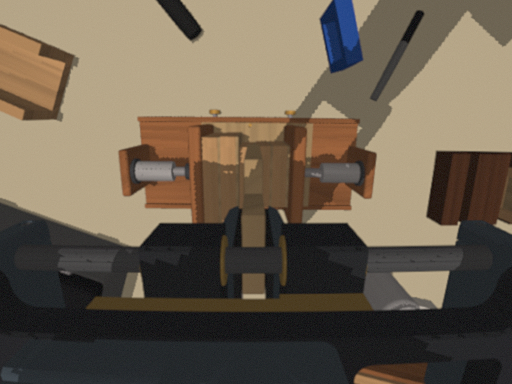

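Run:
```python
from h import *
c=viewer.calibration('wrist'); o,R=st()
crop('w8.png',180,100,320,210,5,'w8c.png')
for n,u,v,z in(('L1 face',242,150,.122),('end large inner',205,150,.13),('end small inner',290,150,.13),('pin?',240,124,.02)):
    p=onz(c,u,v,z); print(n,np.round(100*R.T@(p-o['position']),2))
```

```text
L1 face [-1.11 14.41  3.56]
end large inner [-5.06 13.61  3.65]
end small inner [ 4.07 13.61  3.65]
pin? [-1.76 24.61  6.13]
```

View pics/w8c.png

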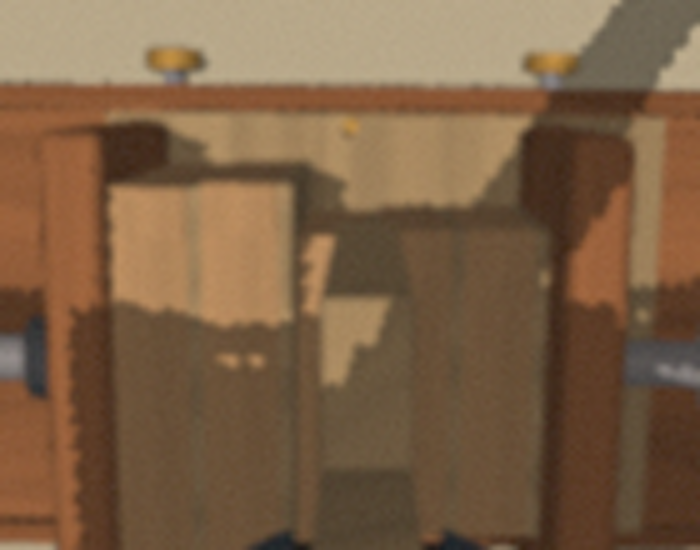

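Run:
```python
from h import *
c=viewer.calibration('wrist'); o,R=st()
for n,u,v,z in(('L1 face',180+297/5,145,.122),('L2 far',180+110/5,145,.122),('S1 far',180+548/5,160,.096),('S3/S2?',180+405/5,150,.096),('end large inner',180+105/5,150,.13),('end small inner',180+553/5,150,.13),('pin',180+349/5,100+126/5,.02),('foot-',180+322/5,100+270/5,.145),('foot+',180+408/5,100+270/5,.145)):
    p=onz(c,u,v,z); print(n,np.round(100*R.T@(p-o['position']),2))
```

```text
L1 face [-1.39 14.41  4.1 ]
L2 far [-5.51 14.41  4.11]
S1 far [ 4.5  17.02  2.07]
S3/S2? [ 1.05 17.01  3.27]
end large inner [-5.49 13.61  3.65]
end small inner [ 4.14 13.61  3.65]
pin [-0.37 24.61  5.96]
foot- [-0.78 12.11  3.4 ]
foot+ [ 0.98 12.11  3.4 ]
```

```bash
python3 -m crank '[0,1,0,0, 0,1.2,0,0, 0,1,0,0, 0,0.7,0,0, 0,0.45,0,0, -0.15,0,0,0, -0.15,0,0,0, -0.15,0,0,0, -0.15,0,0,0, 0,0,0,0]'
python3 - <<'E'
from h import *
show(); snap('wrist','w9.png'); snap('scene','s9.png'); 
crop('s9.png',180,110,340,250,4.2,'s9c.png')
crop('w9.png',180,100,320,210,5,'w9c.png')
E
```

```text
t: 10.9
position: [0.597, -0.1378, 0.2225]
ee_rot: [-1.023, -1.462, 1.462]
ft_force: [-0.4, 0.5, -0.4]
grip_width: 0.13
t 10.90 pos [ 0.597  -0.1378  0.2225] jaw-x yaw 1.921  approach [ 0.  0. -1.] F [-0.43  0.48 -0.42] T [0.092 0.042 0.019] grip 0.130 q [-0.25  0.37  1.46  0.    1.31 -2.17]
```

View pics/s9c.png

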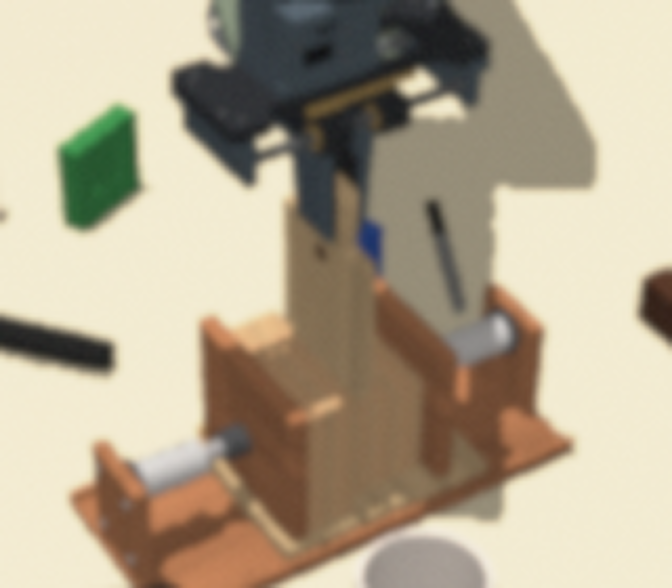

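View pics/w9c.png

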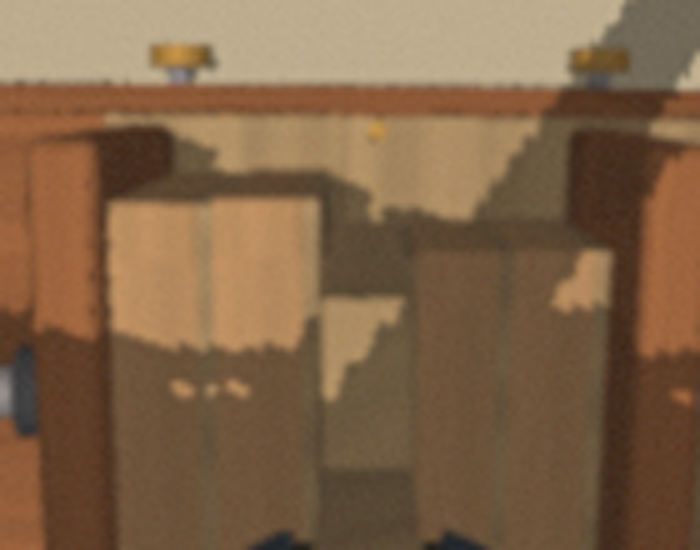

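```bash
python3 -m crank '[-0.12,0,0,0, -0.12,0,0,0, -0.12,0,0,0, -0.1,0,0,0, -0.1,0,0,0, -0.1,0,0,0, -0.1,0,0,0, -0.1,0,0,0, -0.1,0,0,0, 0,0,0,0]'
python3 - <<'E'
from h import *
show(); o,R=st(); print('F tool',R.T@o['ft_force'],'T',R.T@o['ft_torque']); snap('wrist','w10.png'); snap('scene','s10.png'); 
crop('w10.png',180,100,320,210,5,'w10c.png')
E
```

```text
t: 12.25
position: [0.6001, -0.1467, 0.2223]
ee_rot: [-1.022, -1.462, 1.462]
ft_force: [-1.8, 4.3, -0.2]
grip_width: 0.128
t 12.25 pos [ 0.6001 -0.1467  0.2223] jaw-x yaw 1.921  approach [-0.  0. -1.] F [-1.83  4.35 -0.21] T [ 1.32   0.606 -0.13 ] grip 0.128 q [-0.26  0.38  1.45  0.    1.31 -2.18]
F tool [4.7098962  0.21430718 0.22445935] T [ 0.11632183  0.12957526 -1.44734965]
```

View pics/w10c.png

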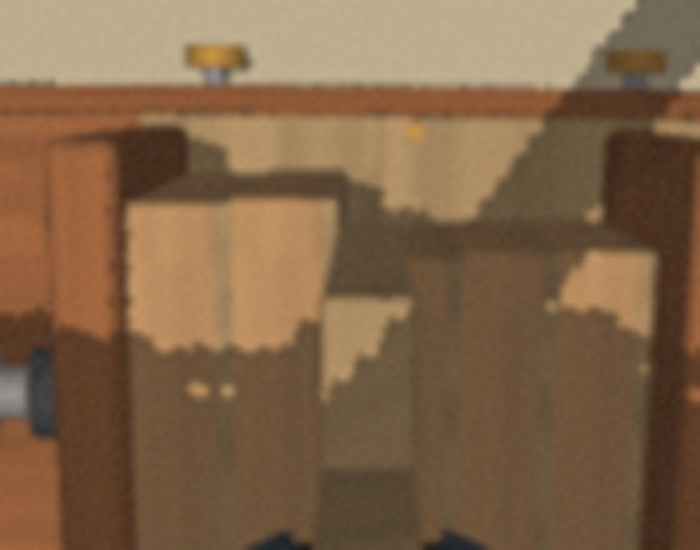

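```bash
cat >> h.py <<'E'
def wm(pts,ox,oy,s):
    c=viewer.calibration('wrist'); o,R=st()
    for n,u,v,z in pts:
        p=onz(c,ox+u/s,oy+v/s,z); q=100*R.T@(p-o['position']); ey=np.array([-.3429,.9394,0]); print(n,np.round(q,2),'ey %.4f'%(p@ey))
    print('tcp ey %.4f ex %.4f'%(o['position']@ey,o['position']@np.array([.9394,.3429,0])))
E
python3 - <<'E'
from h import *
wm([('L1',338,197,.122),('L2far',128,200,.122),('S1far',657,250,.096),('LEin',120,145,.13),('pin',415,130,.02)],180,100,5)
crop('s10.png',180,110,340,250,4.2,'s10c.png')
E
```

```text
L1 [-0.41 10.03  5.04] ey -0.3476
L2far [-4.37 10.03  4.99] ey -0.3872
S1far [ 6.18 12.63  3.77] ey -0.2817
LEin [-4.34  9.23  6.04] ey -0.3869
pin [ 1.37 20.23  5.97] ey -0.3297
tcp ey -0.3435 ex 0.5134
```

View pics/s10c.png

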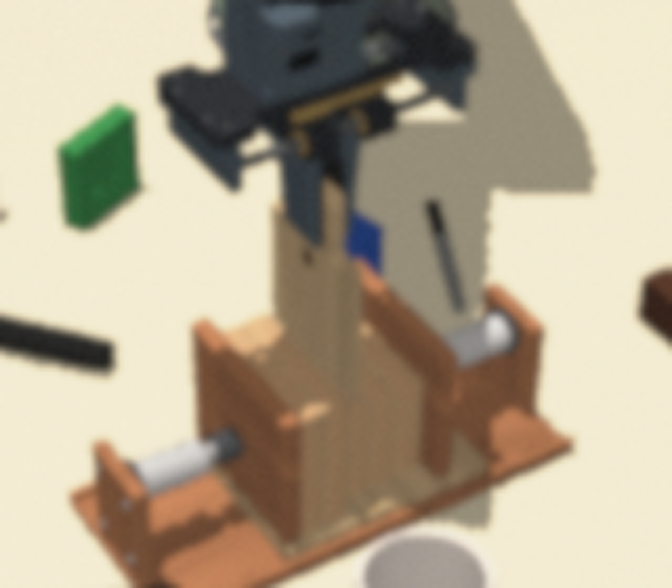

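```bash
python3 -m crank '[-0.1,0,0,0, -0.1,0,0,0, -0.1,0,0,0, -0.1,0,0,0, -0.1,0,0,0, -0.1,0,0,0, -0.1,0,0,0, 0,0,0,0, 0,0,0,0, 0,0,0,0]'
python3 - <<'E'
from h import *
show(); o,R=st(); print('F tool',R.T@o['ft_force'],'T',R.T@o['ft_torque']); snap('wrist','w11.png'); snap('scene','s11.png'); 
crop('w11.png',180,100,320,210,5,'w11c.png')
crop('s11.png',180,110,340,250,4.2,'s11c.png')
E
```

```text
t: 13.6
position: [0.6024, -0.1531, 0.2223]
ee_rot: [-1.022, -1.462, 1.462]
ft_force: [-2.0, 4.5, -0.1]
grip_width: 0.129
t 13.60 pos [ 0.6024 -0.1531  0.2223] jaw-x yaw 1.921  approach [-0.001  0.001 -1.   ] F [-2.    4.53 -0.06] T [ 1.535  0.671 -0.259] grip 0.129 q [-0.27  0.39  1.44  0.    1.32 -2.19]
F tool [4.94040778 0.06280509 0.32869597] T [ 0.10344343  0.258004   -1.67187829]
```

View pics/w11c.png

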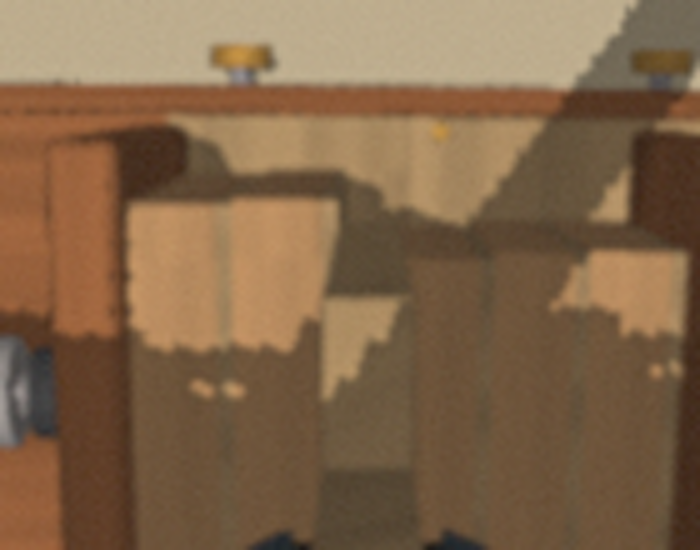

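View pics/s11c.png

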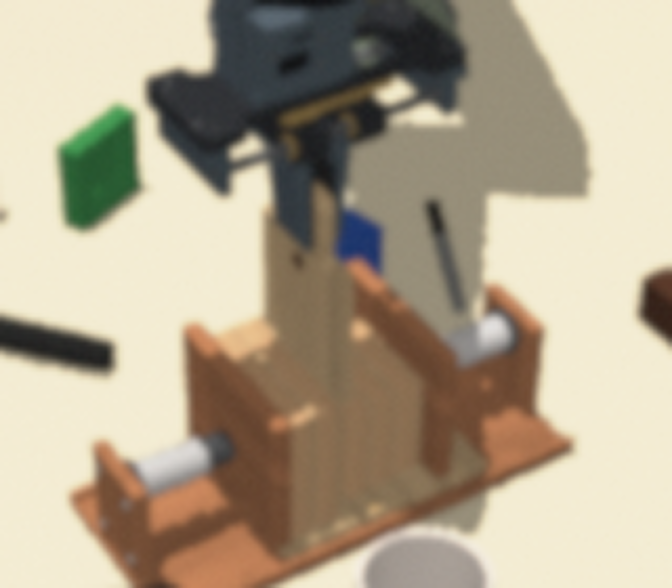

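```bash
python3 -m crank '[-0.1,0,0,0, 0,0,0,0, 0,0.15,0,0, 0,0.15,0,0, 0,0.15,0,0, 0,0.1,0,0, 0,0.1,0,0, 0,0.1,0,0, 0,0,0,0, 0,0,0,0]'
python3 - <<'E'
from h import *
show(); o,R=st(); print('F tool',R.T@o['ft_force'],'T',R.T@o['ft_torque']); snap('wrist','w12.png'); snap('scene','s12.png'); snap('side','d12.png')
crop('w12.png',180,100,320,210,5,'w12c.png')
crop('s12.png',220,160,310,250,7,'s12c.png')
E
```

```text
t: 14.95
position: [0.603, -0.1538, 0.2151]
ee_rot: [-1.022, -1.463, 1.461]
ft_force: [-2.2, 4.7, 0.8]
grip_width: 0.127
t 14.95 pos [ 0.603  -0.1538  0.2151] jaw-x yaw 1.921  approach [ 0.     0.001 -1.   ] F [-2.25  4.68  0.79] T [ 1.586  0.621 -0.278] grip 0.127 q [-0.27  0.39  1.45  0.    1.3  -2.19]
F tool [ 5.16391018 -0.7885204   0.50596348] T [ 0.03967781  0.27846168 -1.70271982]
```

View pics/s12c.png

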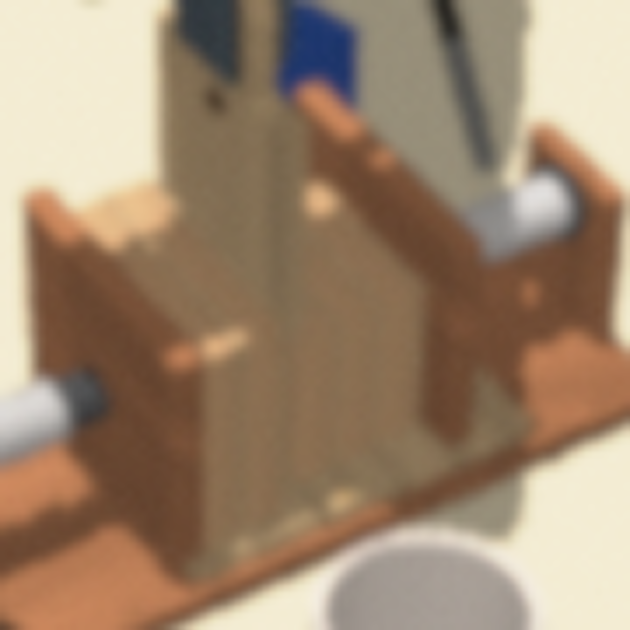

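View pics/w12c.png

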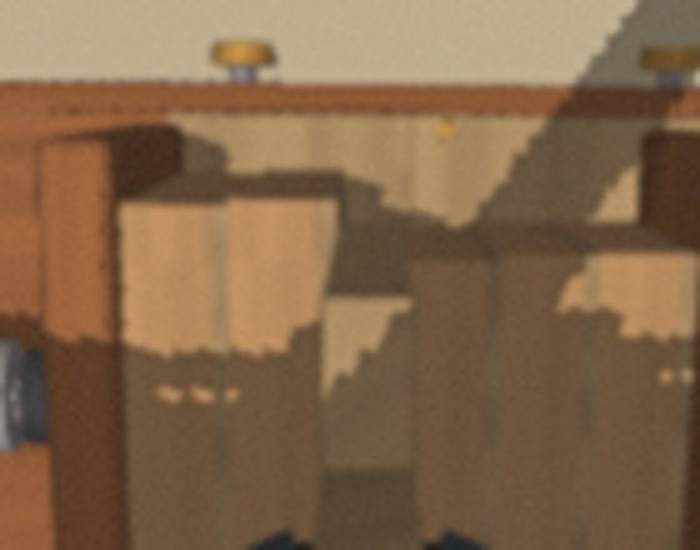

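```bash
python3 -m crank '[0,0.1,0,0, 0,0.1,0,0, 0,0.1,0,0, 0,0.1,0,0, 0,0.1,0,0, 0,0,0,0, 0,0,0,0, 0,0,0,0, 0,0,0,0, 0,0,0,0]'
python3 - <<'E'
from h import *
show(); o,R=st(); print('F tool',R.T@o['ft_force'],'T',R.T@o['ft_torque']); snap('scene','s13.png')
crop('s13.png',220,140,310,250,6,'s13c.png')
E
```

```text
t: 16.35
position: [0.603, -0.1538, 0.2101]
ee_rot: [-1.022, -1.463, 1.461]
ft_force: [-2.3, 5.4, 0.4]
grip_width: 0.128
t 16.35 pos [ 0.603  -0.1538  0.2101] jaw-x yaw 1.921  approach [ 0.     0.001 -1.   ] F [-2.26  5.37  0.44] T [ 1.625  0.635 -0.215] grip 0.128 q [-0.27  0.4   1.46  0.    1.29 -2.19]
F tool [ 5.81961981 -0.43605103  0.28338863] T [ 0.03917602  0.21608605 -1.74391889]
```

View pics/s13c.png

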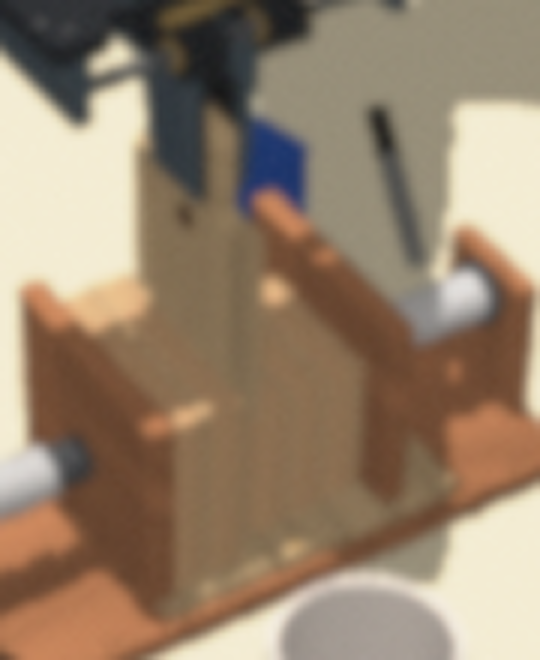

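```bash
python3 -m crank '[0,0.15,0,0, 0,0.2,0,0, 0,0.25,0,0, 0,0.3,0,0, 0,0.3,0,0, 0,0.3,0,0, 0,0.3,0,0, 0,0.3,0,0, 0,0.2,0,0, 0,0,0,0]'
python3 - <<'E'
from h import *
show(); o,R=st(); print('F tool',R.T@o['ft_force'],'T',R.T@o['ft_torque'])
E
python3 -m crank '[0,0.3,0,0, 0,0.4,0,0, 0,0.4,0,0, 0,0.4,0,0, 0,0.4,0,0, 0,0.4,0,0, 0,0.4,0,0, 0,0.4,0,0, 0,0.2,0,0, 0,0,0,0]'
python3 - <<'E'
from h import *
show(); o,R=st(); print('F tool',R.T@o['ft_force'],'T',R.T@o['ft_torque'])
snap('scene','s14.png'); snap('wrist','w14.png'); snap('side','d14.png')
crop('s14.png',210,140,310,250,6,'s14c.png')
crop('w14.png',170,100,330,210,4.5,'w14c.png')
E
```

```text
t: 17.65
position: [0.603, -0.1537, 0.1868]
ee_rot: [-1.022, -1.463, 1.461]
ft_force: [-2.1, 5.1, -1.0]
grip_width: 0.131
t 17.65 pos [ 0.603  -0.1537  0.1868] jaw-x yaw 1.921  approach [-0.     0.001 -1.   ] F [-2.14  5.08 -1.02] T [ 1.579  0.601 -0.244] grip 0.131 q [-0.27  0.41  1.49  0.    1.24 -2.19]
F tool [5.49990601 1.0241655  0.26520059] T [ 0.02235524  0.24430693 -1.68961621]
t: 18.9
position: [0.6029, -0.1539, 0.1537]
ee_rot: [-1.022, -1.462, 1.462]
ft_force: [-2.3, 5.8, -0.4]
grip_width: 0.132
t 18.90 pos [ 0.6029 -0.1539  0.1537] jaw-x yaw 1.921  approach [-0.     0.001 -1.   ] F [-2.32  5.75 -0.38] T [ 1.44   0.583 -0.332] grip 0.132 q [-0.27  0.43  1.54  0.    1.17 -2.19]
F tool [6.19755656 0.38528377 0.20929455] T [ 0.05358054  0.3320891  -1.55252985]
```

View pics/s14c.png

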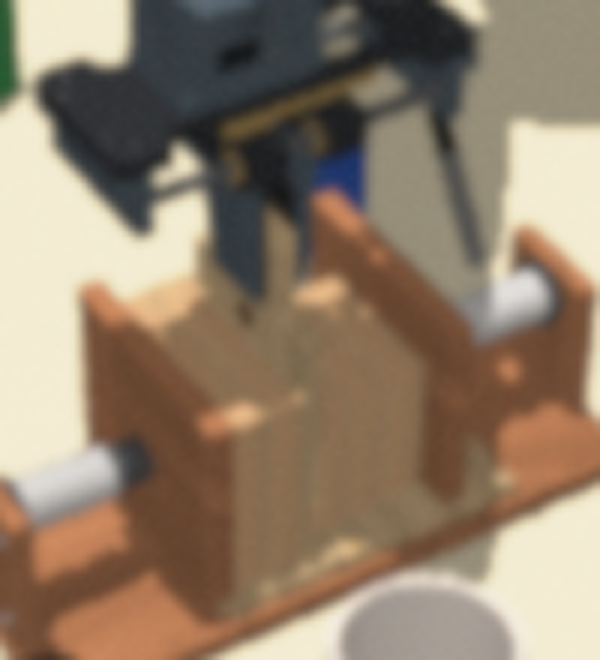

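View pics/w14c.png

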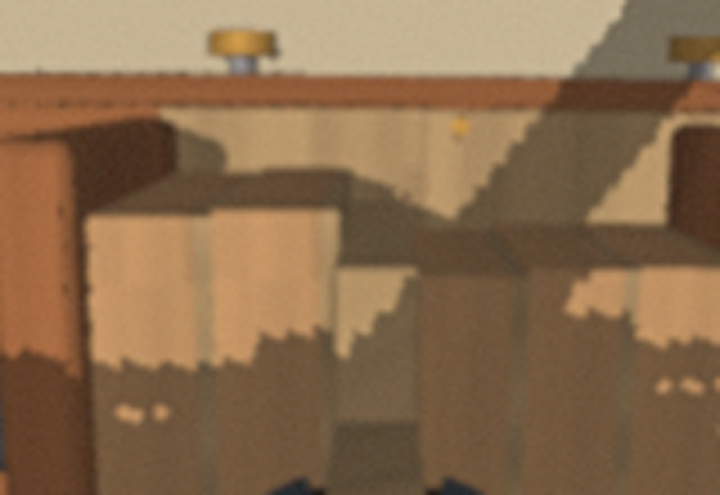

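```bash
python3 - <<'E'
from h import *
wm([('L1',340,212,.122),('S1..',0,0,.096),('S3',418,268,.096),('pin',460,126.5,.02)],170,100,4.5)
E
python3 -m crank '[0,0.2,0,0, 0,0.2,0,0, 0,0.2,0,0, 0,0.2,0,0, 0,0.1,0,0, 0,0.1,0,0, 0,0.05,0,0, 0,0,0,0, 0,0,0,0, 0,0,0,0]'
python3 - <<'E'
from h import *
show(); o,R=st(); print('F tool',R.T@o['ft_force'],'T',R.T@o['ft_torque'])
E
```

```text
L1 [-0.43  3.17  5.02] ey -0.3555
S1.. [-6.31  5.76  8.4 ] ey -0.4144
S3 [0.9  5.77 3.75] ey -0.3423
pin [ 2.11 13.37  5.96] ey -0.3301
tcp ey -0.3513 ex 0.5137
t: 20.3
position: [0.603, -0.1538, 0.1435]
ee_rot: [-1.023, -1.463, 1.462]
ft_force: [-1.6, 5.8, 0.2]
grip_width: 0.132
t 20.30 pos [ 0.603  -0.1538  0.1435] jaw-x yaw 1.921  approach [ 0.     0.001 -1.   ] F [-1.64  5.83  0.23] T [ 1.427  0.605 -0.247] grip 0.132 q [-0.27  0.44  1.56  0.    1.14 -2.19]
F tool [ 6.03932481 -0.22258279 -0.4608739 ] T [ 0.07879051  0.24739314 -1.5478296 ]
```

```bash
python3 -m crank '[0,0.1,0,0, 0,0.1,0,0, 0,0,0,0, 0.1,0,0,0, 0.1,0,0,0, 0.15,0,0,0, 0.15,0,0,0, 0.15,0,0,0, 0.15,0,0,0, 0,0,0,0]'
python3 - <<'E'
from h import *
show(); o,R=st(); print('F tool',R.T@o['ft_force'],'T',R.T@o['ft_torque'])
E
```

```text
t: 21.55
position: [0.6007, -0.147, 0.1416]
ee_rot: [-1.024, -1.463, 1.463]
ft_force: [1.8, -2.1, -2.6]
grip_width: 0.128
t 21.55 pos [ 0.6007 -0.147   0.1416] jaw-x yaw 1.921  approach [ 0.001 -0.001 -1.   ] F [ 1.77 -2.11 -2.55] T [-0.279 -0.409 -0.393] grip 0.128 q [-0.26  0.44  1.57 -0.    1.13 -2.18]
F tool [-2.58967461  2.55515804 -0.93417883] T [-0.28780022  0.39294051  0.40313945]
```

```bash
python3 -m crank '[0.12,0,0,0, 0.12,0,0,0, 0.12,0,0,0, 0.12,0,0,0, 0.12,0,0,0, 0.12,0,0,0, 0.1,0,0,0, 0,0,0,0, 0,0,0,0, 0,0,0,0]'
python3 - <<'E'
from h import *
show(); o,R=st(); print('F tool',R.T@o['ft_force'],'T',R.T@o['ft_torque'])
snap('wrist','w15.png'); snap('scene','s15.png')
crop('w15.png',170,100,330,210,4.5,'w15c.png')
crop('s15.png',210,140,310,250,6,'s15c.png')
E
```

```text
t: 22.8
position: [0.5976, -0.139, 0.1416]
ee_rot: [-1.023, -1.463, 1.462]
ft_force: [3.6, -1.9, -0.7]
grip_width: 0.128
t 22.80 pos [ 0.5976 -0.139   0.1416] jaw-x yaw 1.921  approach [ 0.001  0.    -1.   ] F [ 3.61 -1.92 -0.73] T [-0.565 -0.822 -0.326] grip 0.128 q [-0.25  0.43  1.58  0.    1.13 -2.17]
F tool [-3.04404356  0.73495942 -2.73379649] T [-0.57869613  0.32541293  0.81268049]
```

View pics/w15c.png

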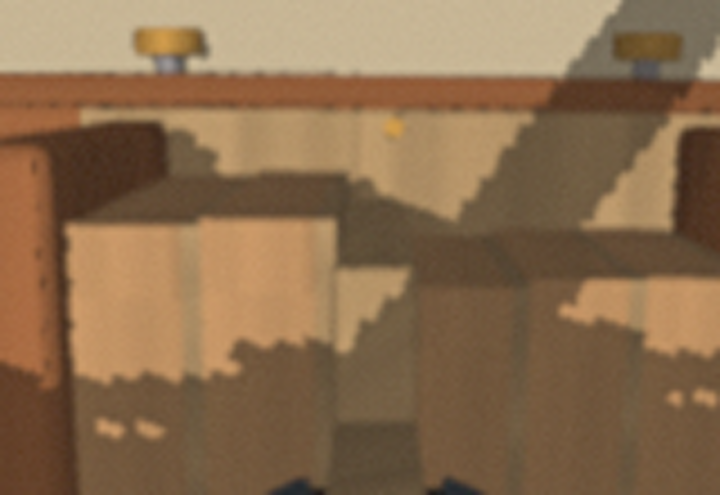

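View pics/s15c.png

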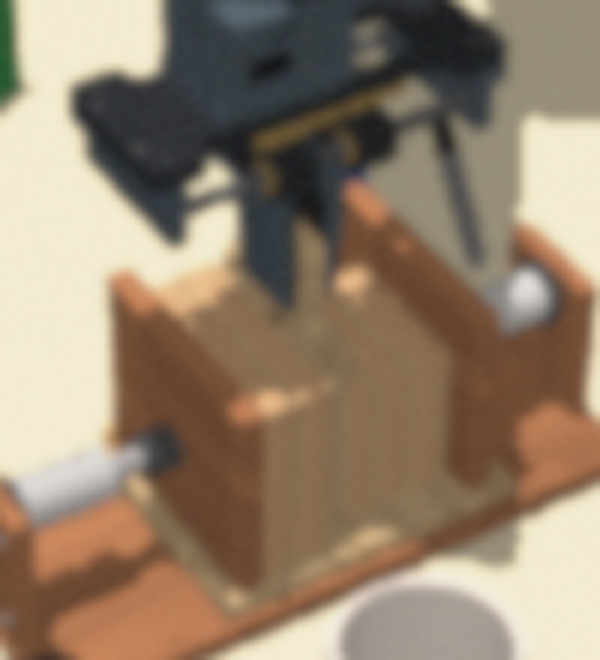

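```bash
python3 - <<'E'
from h import *
wm([('L1',338,220,.122),('S3',418,280,.096),('pin',393,127,.02)],170,100,4.5)
E
python3 -m crank '[0,0.05,0,0, 0,0.05,0,0, 0,0.05,0,0, 0,0,0,0, 0,0,0,0, 0,0,0,0, 0,0,0,0, 0,0,0,0, 0,0,0,0, 0,0,0,0]'
python3 - <<'E'
from h import *
show(); o,R=st(); print('F tool',R.T@o['ft_force'],'T',R.T@o['ft_torque'])
E
```

```text
L1 [-0.43  1.96  5.02] ey -0.3398
S3 [0.85 4.56 3.72] ey -0.3270
pin [ 0.53 12.16  5.99] ey -0.3302
tcp ey -0.3355 ex 0.5138
t: 24.15
position: [0.5974, -0.1391, 0.1408]
ee_rot: [-1.023, -1.463, 1.462]
ft_force: [2.1, -2.9, 6.0]
grip_width: 0.13
t 24.15 pos [ 0.5974 -0.1391  0.1408] jaw-x yaw 1.921  approach [ 0.001 -0.    -1.   ] F [ 2.12 -2.94  5.99] T [-0.595 -0.375 -0.359] grip 0.130 q [-0.25  0.43  1.58 -0.    1.13 -2.17]
F tool [-3.48887959 -5.99258905 -0.98103972] T [-0.14762494  0.35905989  0.68776738]
```

```bash
python3 -m crank '[0,-0.02,0,0, 0.05,0,0,0, 0.05,0,0,0, 0.05,0,0,0, 0.05,0,0,0, 0.05,0,0,0, 0,0,0,0, 0,0,0,0, 0,0,0,0, 0,0,0,0]'
python3 - <<'E'
from h import *
show(); o,R=st(); print('F tool',R.T@o['ft_force'],'T',R.T@o['ft_torque'])
E
```

```text
t: 25.4
position: [0.5968, -0.1373, 0.14]
ee_rot: [-1.024, -1.462, 1.463]
ft_force: [3.0, -5.0, 2.0]
grip_width: 0.128
t 25.40 pos [ 0.5968 -0.1373  0.14  ] jaw-x yaw 1.921  approach [ 0.001 -0.001 -1.   ] F [ 2.95 -4.99  2.01] T [-1.014 -0.68  -0.367] grip 0.128 q [-0.24  0.43  1.59 -0.    1.12 -2.16]
F tool [-5.70690454 -2.00294256 -1.06177445] T [-0.28996988  0.3671159   1.18562245]
```

```bash
python3 -m crank '[0.05,0.03,0,0, 0.05,0,0,0, 0.05,0,0,0, 0,0,0,0, 0,0.03,0,0, 0,0,0,0, 0,0,0,0, 0,0,0,0, 0,0,0,0, 0,0,0,0]'
python3 - <<'E'
from h import *
show(); o,R=st(); print('F tool',R.T@o['ft_force'],'T',R.T@o['ft_torque'])
E
```

```text
t: 26.65
position: [0.5962, -0.1359, 0.1394]
ee_rot: [-1.024, -1.462, 1.464]
ft_force: [3.1, -4.4, 2.2]
grip_width: 0.133
t 26.65 pos [ 0.5962 -0.1359  0.1394] jaw-x yaw 1.921  approach [ 0.    -0.001 -1.   ] F [ 3.12 -4.41  2.18] T [-1.01  -0.728 -0.412] grip 0.133 q [-0.24  0.43  1.59 -0.    1.12 -2.16]
F tool [-5.22146744 -2.17049255 -1.4172818 ] T [-0.33625713  0.41228962  1.19853309]
```

```bash
python3 -m crank '[0,0.05,0,0, 0,0.05,0,0, 0,0,0,0, 0,0,0,0, 0,0,0,0, 0,0,0,0, 0,0,0,0, 0,0,0,0, 0,0,0,0, 0,0,0,0]'
python3 - <<'E'
from h import *
show(); o,R=st(); print('F tool',R.T@o['ft_force'],'T',R.T@o['ft_torque'])
snap('wrist','w16.png')
crop('w16.png',170,100,330,210,4.5,'w16c.png')
E
```

```text
t: 27.9
position: [0.5961, -0.136, 0.1383]
ee_rot: [-1.023, -1.462, 1.464]
ft_force: [3.5, -4.8, 2.2]
grip_width: 0.13
t 27.90 pos [ 0.5961 -0.136   0.1383] jaw-x yaw 1.921  approach [ 0.    -0.001 -1.   ] F [ 3.5  -4.78  2.17] T [-0.986 -0.685 -0.344] grip 0.130 q [-0.24  0.43  1.59 -0.    1.12 -2.16]
F tool [-5.69056341 -2.16689877 -1.64683774] T [-0.30450226  0.34458443  1.16148393]
```

View pics/w16c.png

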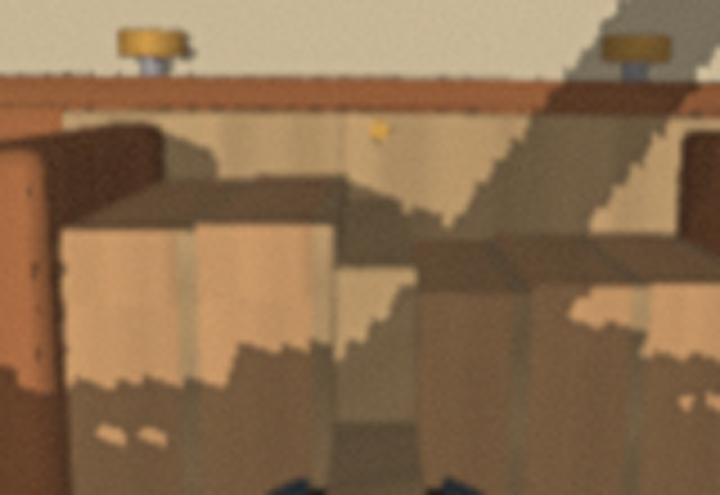

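```bash
python3 -m crank '[0,0.07,0,0, 0,0.07,0,0, 0,0.07,0,0, 0,0.07,0,0, 0,0,0,0, 0,0,0,0, 0,0,0,0, 0,0,0,0, 0,0,0,0, 0,0,0,0]'
python3 - <<'E'
from h import *
show(); o,R=st(); print('F tool',R.T@o['ft_force'],'T',R.T@o['ft_torque'])
E
```

```text
t: 29.2
position: [0.596, -0.136, 0.1355]
ee_rot: [-1.023, -1.462, 1.464]
ft_force: [2.6, -5.7, 0.2]
grip_width: 0.134
t 29.20 pos [ 0.596  -0.136   0.1355] jaw-x yaw 1.921  approach [-0.    -0.001 -1.   ] F [ 2.56 -5.72  0.24] T [-1.073 -0.608 -0.344] grip 0.134 q [-0.24  0.43  1.6  -0.    1.11 -2.16]
F tool [-6.25317355 -0.23695093 -0.44499628] T [-0.2017389   0.34466428  1.21647745]
```

Going in freely (5.5 mm below deck level). Continue.

```bash
python3 -m crank '[0,0.07,0,0, 0,0.07,0,0, 0,0.07,0,0, 0,0.07,0,0, 0,0.05,0,0, 0,0.05,0,0, 0,0,0,0, 0,0,0,0, 0,0,0,0, 0,0,0,0]'
python3 - <<'E'
from h import *
show(); o,R=st(); print('F tool',R.T@o['ft_force'],'T',R.T@o['ft_torque'])
E
```

```text
t: 30.45
position: [0.5959, -0.136, 0.1316]
ee_rot: [-1.023, -1.461, 1.464]
ft_force: [2.4, -6.0, 1.8]
grip_width: 0.129
t 30.45 pos [ 0.5959 -0.136   0.1316] jaw-x yaw 1.921  approach [-0.    -0.001 -1.   ] F [ 2.44 -6.02  1.82] T [-1.052 -0.631 -0.409] grip 0.129 q [-0.24  0.44  1.6  -0.    1.11 -2.16]
F tool [-6.49360594 -1.81425381 -0.22473357] T [-0.23088645  0.41011791  1.20381956]
```

```bash
python3 -m crank '[0,0.04,0,0, 0,0.04,0,0, 0,0.04,0,0, 0,0,0,0, 0,0,0,0, 0,0,0,0, 0,0,0,0, 0,0,0,0, 0,0,0,0, 0,0,0,0]'
python3 - <<'E'
from h import *
show(); o,R=st(); print('F tool',R.T@o['ft_force'],'T',R.T@o['ft_torque'])
E
```

```text
t: 31.7
position: [0.596, -0.136, 0.1309]
ee_rot: [-1.023, -1.462, 1.464]
ft_force: [1.7, -4.6, 4.2]
grip_width: 0.129
t 31.70 pos [ 0.596  -0.136   0.1309] jaw-x yaw 1.921  approach [-0.    -0.001 -1.   ] F [ 1.72 -4.64  4.25] T [-0.987 -0.414 -0.387] grip 0.129 q [-0.24  0.44  1.6  -0.    1.1  -2.16]
F tool [-4.95897699 -4.24253973 -0.02379303] T [-0.04939114  0.38718429  1.06854749]
```

```bash
python3 -m crank '[-0.03,0.03,0,0, -0.03,0.03,0,0, -0.03,0,0,0, -0.03,0,0,0, 0,0,0,0, 0,0,0,0, 0,0,0,0, 0,0,0,0, 0,0,0,0, 0,0,0,0]'
python3 - <<'E'
from h import *
show(); o,R=st(); print('F tool',R.T@o['ft_force'],'T',R.T@o['ft_torque'])
snap('wrist','w17.png'); snap('scene','s17.png'); snap('side','d17.png')
crop('w17.png',150,90,340,300,2.8,'w17c.png')
crop('s17.png',190,130,330,250,5,'s17c.png')
crop('d17.png',180,110,290,220,5,'d17c.png')
E
```

```text
t: 32.95
position: [0.596, -0.1362, 0.1309]
ee_rot: [-1.022, -1.462, 1.462]
ft_force: [-0.5, -2.0, 7.8]
grip_width: 0.132
t 32.95 pos [ 0.596  -0.1362  0.1309] jaw-x yaw 1.921  approach [-0.  0. -1.] F [-0.51 -1.97  7.78] T [-0.49  -0.157 -0.385] grip 0.132 q [-0.24  0.44  1.6   0.    1.1  -2.16]
F tool [-1.67333339 -7.78089019  1.15518709] T [0.02011268 0.38548956 0.51417854]
```

View pics/w17c.png

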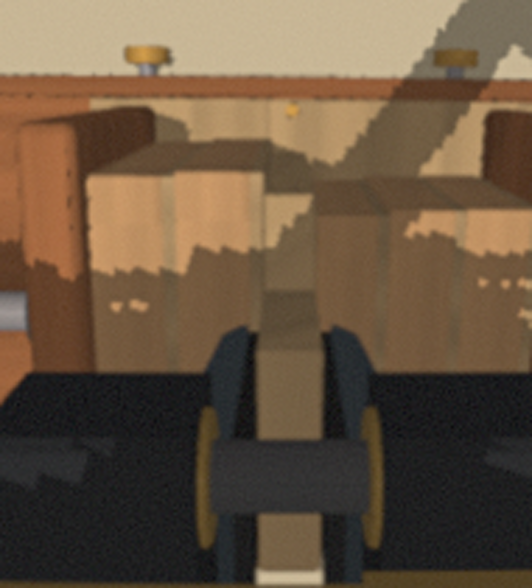

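View pics/s17c.png

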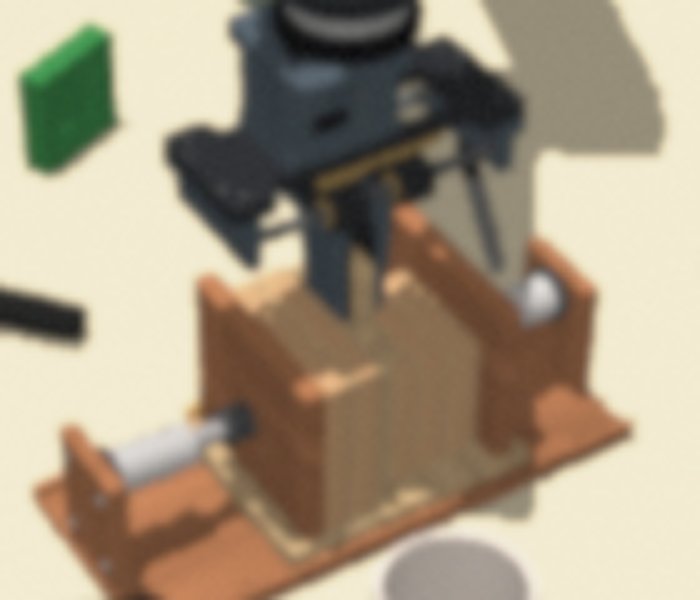

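View pics/d17c.png

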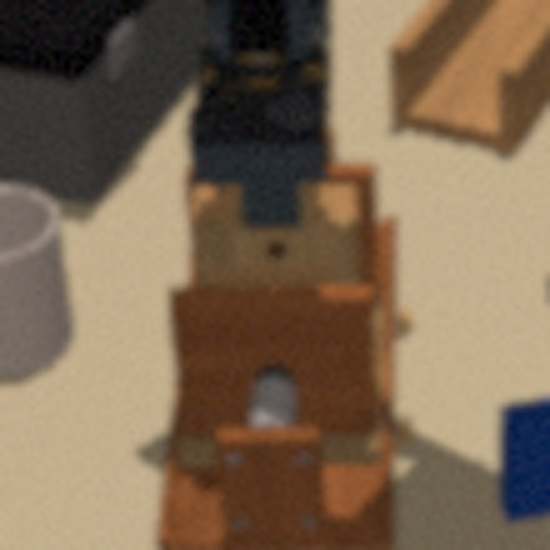

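```bash
python3 -m crank '[0,0,0,0, 0,0,0,0, 0,0,0,0, 0,0,0,0, 0,0,0,0, 0,-0.3,0,0, 0,-0.8,0,0, 0,-1.5,0,0, 0,-2,0,0, 0,-2.5,0,0]' 0.72
python3 - <<'E'
from h import *
show(); o,R=st(); print('F tool',R.T@o['ft_force'])
snap('scene','s18.png'); snap('side','d18.png')
crop('s18.png',190,130,330,250,5,'s18c.png')
crop('d18.png',180,110,290,220,5,'d18c.png')
E
```

```text
t: 34.35
position: [0.5965, -0.1363, 0.2027]
ee_rot: [-1.023, -1.463, 1.462]
ft_force: [0.1, -0.7, 0.2]
grip_width: 0.281
t 34.35 pos [ 0.5965 -0.1363  0.2027] jaw-x yaw 1.921  approach [ 0.001 -0.    -1.   ] F [ 0.06 -0.66  0.16] T [0.076 0.068 0.027] grip 0.281 q [-0.24  0.38  1.49  0.    1.26 -2.16]
F tool [-0.63758492 -0.1641498   0.16883714]
```

View pics/s18c.png

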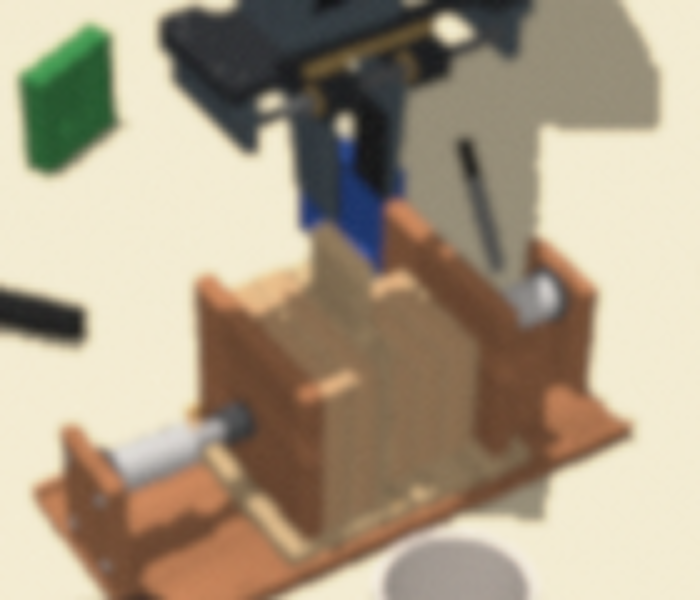

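View pics/d18c.png

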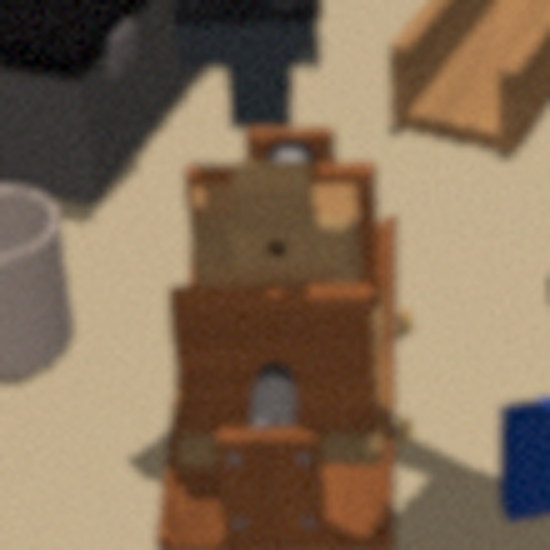

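```bash
python3 -m crank '[0,-2,0,0, 0,-2,-1,0, 0,-1.5,-1.5,0, 0,-1,-1.5,0, 0,0,-1,0, 0,0,0,0, 0,0,0,0, 0,0,0,0, 0,0,0,0, 0,0,0,0]'
python3 - <<'E'
from h import *
show()
snap('wrist','w19.png'); snap('scene','s19.png')
crop('w19.png',130,70,370,220,3.2,'w19c.png')
crop('s19.png',215,150,305,240,6.5,'s19c.png')
E
```

```text
t: 35.7
position: [0.6433, -0.1192, 0.2662]
ee_rot: [-1.023, -1.462, 1.462]
ft_force: [-0.3, 0.1, 0.7]
grip_width: 0.282
t 35.70 pos [ 0.6433 -0.1192  0.2662] jaw-x yaw 1.921  approach [ 0.  0. -1.] F [-0.25  0.06  0.69] T [ 0.029  0.018 -0.013] grip 0.282 q [-0.2   0.42  1.27  0.    1.44 -2.12]
```

View pics/w19c.png

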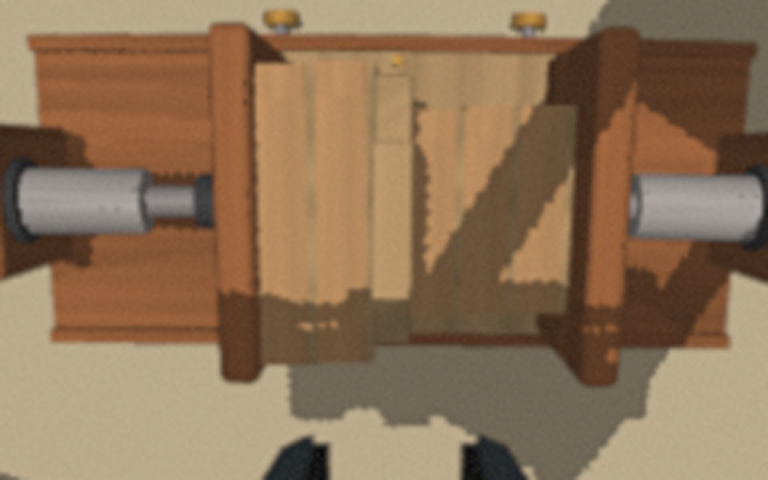

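View pics/s19c.png

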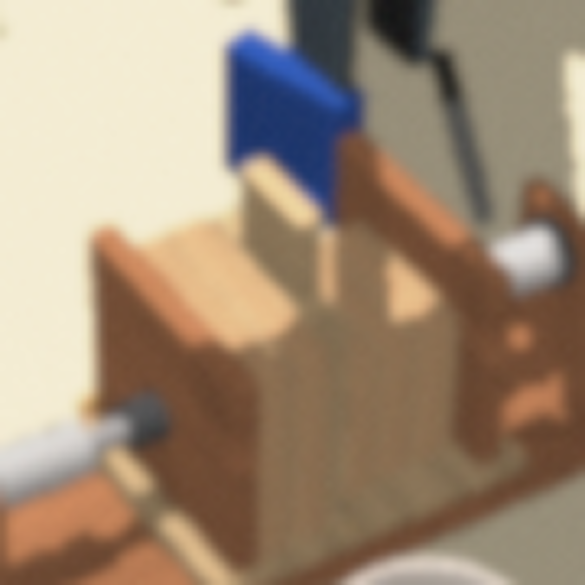

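Run:
```python
from h import *
wm([('L2far',256,64,.122),('L2/L1',312,64,.122),('L1face',370,64,.122),('sh-',376,80,.125),('sh+',411,80,.125),('tab-',373,145,.167),('tab+',411,145,.167),('S3',413,106,.096),('S1far',577,106,.096),('pin',396,60,.02),('tab-x end',392,142,.167),('board -x end',392,76,.125)],130,70,3.2)
```

```text
L2far [-4.44 14.42  9.88] ey -0.3770
L2/L1 [-2.59 14.42  9.87] ey -0.3585
L1face [-0.68 14.42  9.87] ey -0.3394
sh- [-0.48 14.12  9.34] ey -0.3374
sh+ [ 0.66 14.12  9.34] ey -0.3260
tab- [-0.5   9.92  7.24] ey -0.3376
tab+ [0.59 9.92 7.24] ey -0.3267
S3 [ 0.79 17.02  8.65] ey -0.3247
S1far [ 6.7  17.02  8.68] ey -0.2657
pin [ 0.19 24.62 10.94] ey -0.3307
tab-x end [0.05 9.92 7.33] ey -0.3321
board -x end [ 0.04 14.12  9.47] ey -0.3322
tcp ey -0.3326 ex 0.5635
```

Run:
```python
from h import *
print(workorder.finish_job())
```

```text
the job is handed in; nothing more can be done
None
```

The divider is standing in the deck's mortise with the row closed on it, and I handed the job in at about 36 s. No verdict was reported.

I took the divider from the stand by its tab and pushed large1 back until the row was about 13 mm open. I lowered the divider to the deck in the gap and shifted the row about 15 mm towards the small panels. The tongue dropped in at the spot the brass pins mark, and I pressed it home and let go.

**Last checks:**
- **Seating:** the divider sank about 10 mm from where it first met the deck. It then stopped firmly at the fully-home height, with 7.8 N of downward push.
- **Row after release:** the wrist picture shows the divider in line with the pin and upright. The panels are in order, with gaps of about 2 mm or less.
- **Forces:** the wrist readings I took at the end of each move never passed about 8 N. I saw nothing between those readings, so brief peaks can't be ruled out.
- **Other things on the table:** I did not measure their positions again at the end. The stand and spare panel were last in view during the lift and approach.

One thing disagreed: the wrist camera read about 1–2 mm to one side, judged against the divider held centred in the fingers. I corrected for this offset and relied on contact for the final fit.

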